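Dial the interlock combination and fold back the beam enclosure's cover

TASK

Open the beam enclosure: on the lock beside it, enter the combination 3 left, 1 right, 2 left by turning the winged dial anticlockwise until its pointer is at the third mark left of the long zero mark, then clockwise past zero to the first mark on the right, then anticlockwise again to the second mark on the left, stopping for about a second at each. Let go, leave the dial there, and only then push the cover's handle along until its two panels stand fully folded, flat against each other. Do not shift the loose things lying around.

Things in the scene. Friction and masses are not known exactly. Their poses are not given: they have to be found in the camera images.
- lock: Fixed grey lock box 130 x 130 mm, 50 mm high, a black round scale plate (diameter 120 mm, 4 mm thick) on top. Origin: centre of the underside, on the dial's axis; z up. The long broad white zero mark lies from the axis towards this body's +x (away from the robot); four short white marks follow every 20 degrees on each side, left ones towards +y, right ones towards -y, 46 to 58 mm from the axis.
- dial_grip (a point): Top of the dial's wing, on the dial's axis, 94 mm above the table. The wing is a black bar 14 mm wide, 52 mm long (23 mm on the pointer side), 32 mm high on a steel disc of diameter 76 mm whose face is 62 mm above the table. At its pointer end a low 10 mm wide nose with a white line reaches 38 mm from the axis. Axes turn with the dial: x to the pointer, z up.
- dial (a joint): Dial angle in rad from the zero mark, positive to the left (anticlockwise from above). Marks are 0.349 apart: third left = 1.047, first right = -0.349, second left = 0.698. Stops at -1.45 and 1.45. Starts between -0.3 and 0.5, has a light friction of 0.05 N m and stays where it is left.
- enclosure: Fixed black box 180 mm (x) x 290 mm (y) x 95 mm high, open on top under its cover. Origin: centre of the underside, z up. The cover's fixed hinge runs along x at y = +125 mm, 99 mm above the table; the cover is pushed towards +y of this body.
- cover (a joint): Lift angle (rad) of the cover's inner panel: 0 flat, 1.53 (stop) both panels upright, folded together. Two bare aluminium panels, each 125 mm wide, 100 mm long, 5 mm thick, hinged to each other at the peak; the outer one's foot slides along the box, 200 mm x cos(angle) from the fixed hinge. Starts as a low tent, 0.3 to 0.6; friction holds it anywhere; pushing takes about 3 N.
- handle_top (a point): Top centre of the cover's handle, 141 mm above the table: a bare steel upright bar 60 mm long (along x), 12 mm thick (along y), 42 mm high, on a flat carriage that stays level, 55 mm before the outer panel's foot. In the enclosure frame x = 0, y = 70 mm - 200 mm x cos(cover angle). Axes parallel to the enclosure's.
- lens_case: Loose grey round jar with black lid, diameter 52 mm, 30 mm high; origin under its centre. Leave alone.
- driver: Loose screwdriver 160 mm long, lying; leave alone. Origin under its middle.
- mirror: Loose mirror in a square 50 mm mount on a post, 115 mm high; origin under its 50 mm round foot. Leave alone.
- fork: Loose dark steel clamping fork 80 x 32 x 18 mm; origin under its middle. Leave alone.
- post: Loose post holder, 32 mm round foot, 91 mm high; origin under its foot. Leave alone.
- screw_tray: Loose grey open tray 110 x 80 x 30 mm; origin under its centre. Leave alone.
- beam_dump: Loose dark finned cylinder, diameter 44 mm, 55 mm high; origin under its centre. Leave alone.
Not all that is in view belongs to the job. Of the things shaped like the lock, the grey one is meant.

How it is judged:
By the outcome, as a careful person would: the job done as asked, in the order asked, and still so for the second after the job is handed in, with the robot touching nothing.
It also fails if it takes over 58 s, if anything falls off the work surface, if the arm or the gripper's body presses on something with over 40 N, if the wrist force passes 120 N, or if a joint passes its speed limit or range.

ROBOT

A 7-joint arm with a two-finger parallel gripper is mounted at the origin on the work surface. World frame = base frame: x ahead of the robot, y to its left, z up, the work surface at z = 0. Lengths are in m, angles in rad, forces in N, time in s.
With the tool pointing down it reaches from about 0.4 to 0.925 m from the base axis. Payload 4.1 kg.
Tool frame: the origin (TCP) lies on the centre line of the jaws, within the pads' length; the fingertips stand 8 mm ahead of it and the grasp point (between the pads) lies 11 mm behind it; y points along the fingers, z is the direction in which the jaws open and shut, and the axes are right-handed (so a half turn about y gives the same grasp; the last joint's range is limited). The gripper opens to 85 mm and grips with 20 to 120 N. Pads are 22 mm wide; open, the fingers measure 114 mm over their backs; the gripper's body (76 mm by 85 mm) begins 54 mm behind the grasp point. The pads swing forward as they close: fully open they stand 13 mm farther back than shut.
Start: joints at [1.213, 0.398, 0.045, 1.537, -0.019, 1.207, -0.051], TCP at [0.166, -0.628, 0.239] pointing down, gripper open.
Joint ranges: [-2.82, 2.82], [-0.49, 2.23], [-1.37, 1.46], [0, 2.46], [-1.36, 4.5], [0.23, 2], [-2.94, 2.94]. Speed limits (rad/s): [2.57, 2.57, 3.14, 3.14, 3.14, 3.14, 3.14].

INTERFACE

Orientations are given as a rotation vector (axis times angle).
In Python, from bench import * gives the robot as it stands.
- The arm moves only by the tool send_rows, never from a script. Its argument "increments" is a list that holds one entry, the list of rows, each a list of 7 numbers: the turn, a rotation vector about the tool's x, y, z in degrees, then the shift along the tool's x, y, z in m, then the closure, from -1 (fully open) to 1 (shut). In form: [[[ax, ay, az, dx, dy, dz, fingers], ...]]. A call has 1 to 5 rows; each row is the pose to reach, as a shift and turn from the pose commanded when the call began, along the tool's axes at that moment; what a row does not reach only later rows make up. A row lasts 1/10 s, in which the tool goes at most 50 mm and 8.59 degrees, less where a joint would pass 70% of its speed; a pose out of reach is approached as far as the arm can. A call with a gripper value outside its range is refused whole. The fingers move at their own pace and stop on an object; "squeeze" is the grip in N (left out, the last holds). Time passes only in rows, so rows that repeat a pose let the fingers close. It gives the time, the measured TCP pose, the force and the opening at its end, in the units of the state.
- get_obs(): the state, without advancing time (a new reading comes with each control period).
- snapshot(name): name is "scene" or "side" or "wrist"; returns a dict with "img" (400x640x3 uint8, red, green, blue), "z_map" (400x640 float32, m along the optical axis (not along the pixel's ray), 0 where there is no reading), "K" (3x3 intrinsics, pixels), "D" ([k1, k2, p1, p2, k3] as OpenCV has them; the pictures are not rectified), "position" and "attitude" of the camera in the world; the wrist camera has in their place "T_tool_cam" (4x4, takes a point from camera to tool coordinates, whose origin is the TCP and whose axes are the tool frame's). Camera axes: x right, y up, looking along -z (the intrinsics and any distortion apply to the point x, -y, -z); pixel columns grow to the right and rows downward; lengths in m; the calibration is good to about 2 mm. A picture is of the moment at which its call begins: read the wrist's pose just before it.
- job_done(): hands the job in, once; it reports no verdict.
The state is a dict: "t": time; "qpos": joint angles; "joint_vel": joint speeds; "joint_torque": joint torques, N m; "tcp_pos": TCP position; "orientation": TCP orientation; "force": force on the tool from outside, world axes, zero at the start; "ft_torque": the same for the moment, N m; "gripper_width": finger opening in m.
Only numpy, scipy, OpenCV 4.12 (cv2) and the standard library are available. Lean on these libraries where they do the work, as an engineer would, in place of code of your own. Each camera call takes 0.05 s, during which the arm holds its last target.

## Working session

There is one attempt and no reset: what is moved stays moved. The work goes in short steps, Python scripts to look and compute and a tool call to move; the robot and the scene stay as the last step left them, time stands still between calls to the robot, and variables do not carry over. Pictures are saved under pics/ and viewed, and the job is handed in when it is done.

Besides the shell and the picture viewer there is one more tool, called after "Emit:" in YAML: its name, and indented under it one key for each argument. send_rows: Moves the arm, as the interface text tells. Its arguments: {"type":"object","properties":{"increments":{"type":"array","items":{"type":"array","items":{"type":"array","items":{"type":"number"}}}},"squeeze":{"type":"number"}},"required":["increments"]}

```bash
ls -la; mkdir -p pics; python3 - <<'E'
from bench import *
import cv2,numpy as np
o=get_obs(); print(o)
for n in ["scene","side","wrist"]:
    s=snapshot(n)
    cv2.imwrite(f"pics/{n}0.png",s["img"][:,:,::-1])
    np.savez(f"{n}0.npz",**s)
    print(n,s["K"].tolist(),s["D"],s.get("position"),s.get("attitude"),s.get("T_tool_cam"))
print(get_obs()["t"])
E
```

```text
total 12
drwxr-xr-x  3 agent agent 4096 Dec  6 23:01 .
drwxr-xr-x 23 root  root  4096 Dec  6 23:01 ..
drwxr-xr-x  2 agent agent 4096 Dec  6 23:01 pics
{'t': 0.0, 'qpos': array([ 1.21301206,  0.39921916,  0.04503841,  1.53785849, -0.01867848,
        1.2068755 , -0.05071891]), 'joint_vel': array([ 0.00017183,  0.00045247,  0.00031389, -0.00072556, -0.00062752,
        0.00138186,  0.00078795]), 'joint_torque': array([-6.12326839e-04, -4.75123072e+01,  1.36420168e+00, -2.54217929e+01,
        1.15259952e-02,  9.62217688e-03,  8.19908280e-06]), 'tcp_pos': array([ 0.16619868, -0.62777169,  0.23825554]), 'orientation': array([-0.27163862,  2.08554251, -2.08155749]), 'force': array([-0.13544624, -1.30977005, -0.75257032]), 'ft_torque': array([0.02139467, 0.0585513 , 0.01305025]), 'gripper_width': 0.08522892677154469}
scene [[375.9493894064603, 0.0, 320.5639406523033], [0.0, 375.9493894064603, 198.9022511629607], [0.0, 0.0, 1.0]] [-0.04662305  0.          0.          0.          0.        ] [ 1.10821524 -0.49899277  0.84404979] [0.75065132 0.31667467 0.73294629] None
side [[400.4671852900943, 0.0, 319.0111803099447], [0.0, 400.4671852900943, 199.7330939805714], [0.0, 0.0, 1.0]] [-0.09178597  0.          0.          0.          0.        ] [0.36122366 0.99518168 0.70366393] [ 0.13429183 -1.47326048 -2.57285971] None
wrist [[327.1348757026311, 0.0, 321.276526069532], [0.0, 327.1348757026311, 196.43838726680772], [0.0, 0.0, 1.0]] [-0.01400029  0.          0.          0.          0.        ] None None [[-9.02071044e-04 -9.53101016e-01 -3.02651019e-01 -7.59770724e-02]
 [-3.81465137e-05  3.02651175e-01 -9.53101393e-01 -1.34833698e-01]
 [ 9.99999592e-01 -8.48220087e-04 -3.09370342e-04  6.84635447e-04]
 [ 0.00000000e+00  0.00000000e+00  0.00000000e+00  1.00000000e+00]]
0.15
```

View pics/scene0.png

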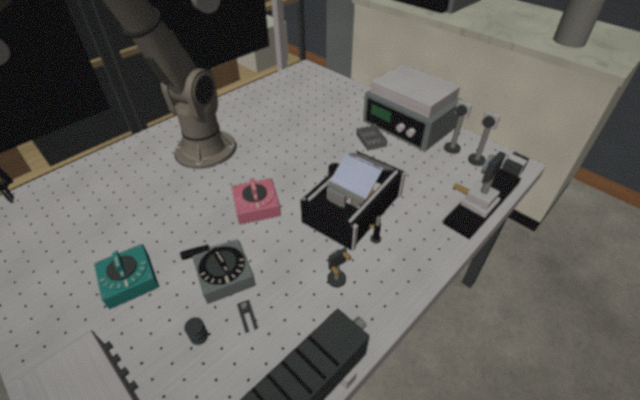

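View pics/side0.png

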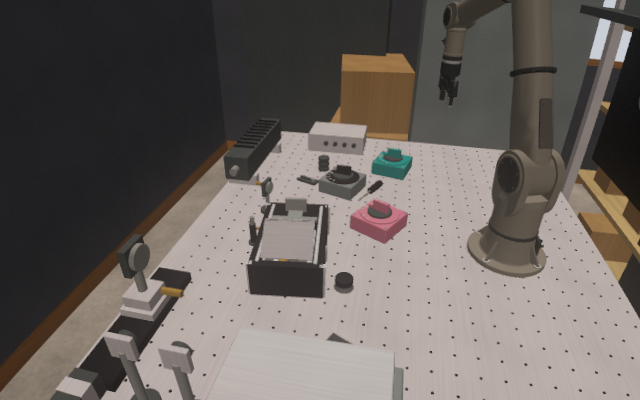

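View pics/wrist0.png

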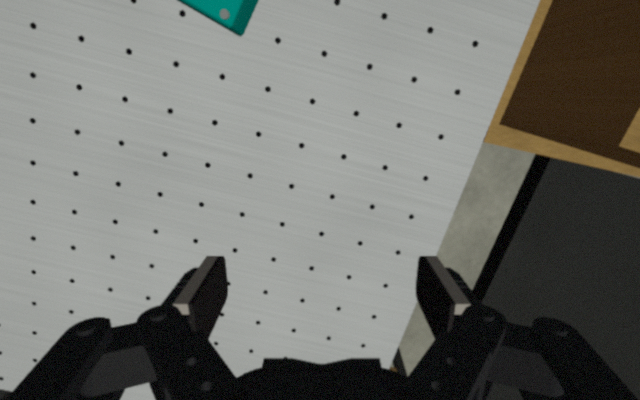

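The scene view shows the grey lock at about (222,270), the enclosure at (352,200) and a grey jar behind it. The pink and teal locks are decoys. The side view shows the lock at (343,180) and the enclosure at (292,245). Next I'll write the helpers and zoom in.

```bash
cat > h.py <<'E'
import numpy as np, cv2
from scipy.spatial.transform import Rotation as R
def load(n): return dict(np.load(n,allow_pickle=True))
def pose(s,obs=None):
    if 'position' in s and s['position'].dtype!=object and s['position'].ndim: return R.from_rotvec(s['attitude']).as_matrix(), s['position']
    T=s['T_tool_cam']; Rt=R.from_rotvec(obs['orientation']).as_matrix()
    return Rt@T[:3,:3], Rt@T[:3,3]+obs['tcp_pos']
def rays(s,uv,obs=None):
    Rm,p=pose(s,obs)
    n=cv2.undistortPoints(np.array(uv,float).reshape(-1,1,2),s['K'],s['D']).reshape(-1,2)
    d=np.c_[n[:,0],-n[:,1],-np.ones(len(n))]
    return p,d@Rm.T
def onplane(s,uv,z,obs=None):
    p,d=rays(s,uv,obs); t=(z-p[2])/d[:,2]; return p+d*t[:,None]
def cloud(s,obs=None):
    v,u=np.mgrid[0:400,0:640]; uv=np.c_[u.ravel(),v.ravel()]
    p,d=rays(s,uv,obs); z=s['z_map'].ravel().astype(float)
    P=p+d*z[:,None]; P[z<=0]=np.nan
    return P.reshape(400,640,3)
def proj(s,X,obs=None):
    Rm,p=pose(s,obs); c=(np.atleast_2d(X)-p)@Rm
    q=np.c_[c[:,0],-c[:,1],-c[:,2]]
    return cv2.projectPoints(q,np.zeros(3),np.zeros(3),s['K'],s['D'])[0].reshape(-1,2)
E
python3 - <<'E'
from h import *
for n,c in [("scene0",(170,230,290,310)),("scene0",(290,140,420,260)),("side0",(300,140,400,210)),("side0",(235,180,345,300))]:
    s=load(n+".npz"); P=cloud(s); u0,v0,u1,v1=c
    print(n,c,"table z med",np.nanmedian(P[250:380,100:500,2]))
    k=min(800/(u1-u0),600/(v1-v0)); im=cv2.resize(s["img"][v0:v1,u0:u1,::-1],None,fx=k,fy=k,interpolation=cv2.INTER_CUBIC)
    cv2.imwrite(f"pics/crop_{n}_{u0}.png",im[:600,:800]); print(k)
    for uv in [(c[0]+c[2])//2], : pass
    print(P[(v0+v1)//2,(u0+u1)//2])
E
```

```text
scene0 (170, 230, 290, 310) table z med 8.119696220776351e-06
6.666666666666667
[ 0.55652068 -0.2738136   0.05826756]
scene0 (290, 140, 420, 260) table z med 8.119696220776351e-06
5.0
[0.6020226  0.15501337 0.03352931]
side0 (300, 140, 400, 210) table z med 0.0003522953053862188
8.0
[ 0.49480306 -0.26965677  0.06151856]
side0 (235, 180, 345, 300) table z med 0.0003522953053862188
5.0
[0.57920086 0.23466577 0.12606211]
```

View pics/crop_scene0_170.png

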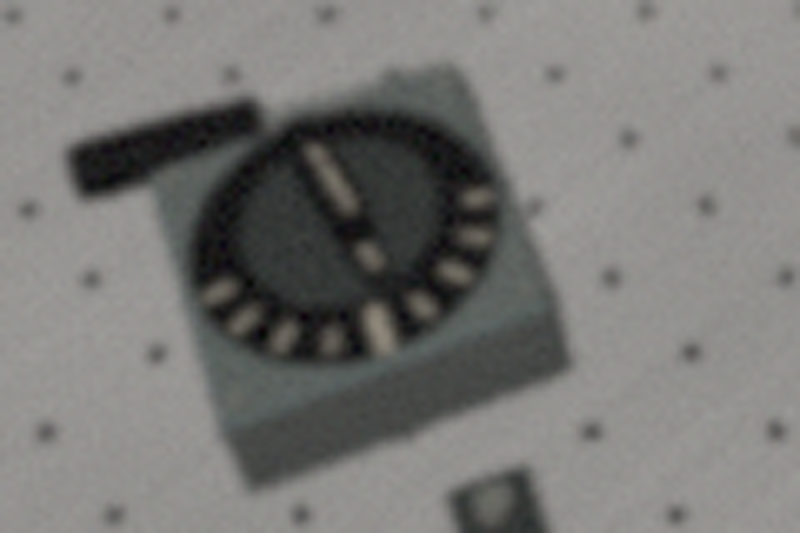

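View pics/crop_scene0_290.png

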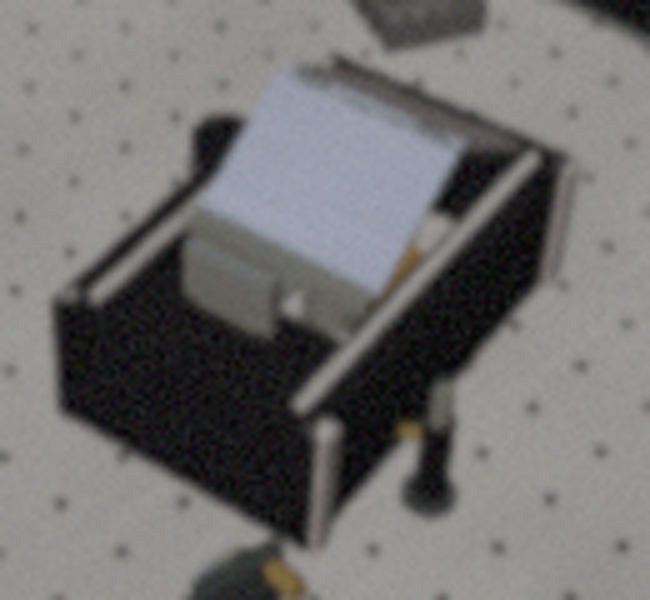

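View pics/crop_side0_235.png

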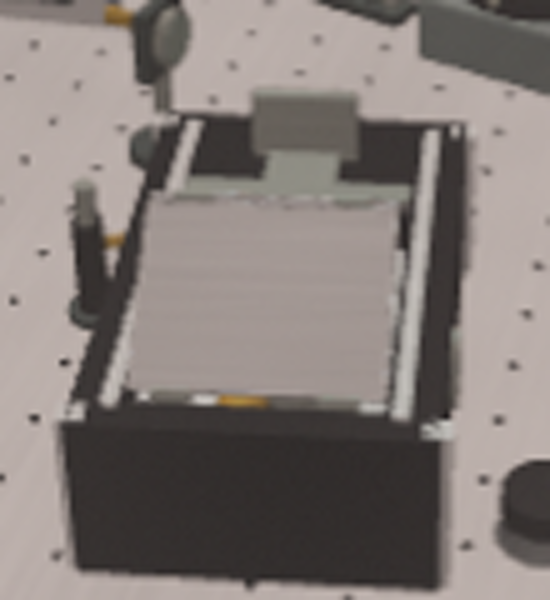

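```bash
python3 - <<'E'
from h import *
# lock: marks in scene & side
for n,c in [("scene0",(190,240,250,300)),("side0",(315,160,375,200))]:
    s=load(n+".npz"); u0,v0,u1,v1=c
    k=6; g=cv2.resize(cv2.cvtColor(s["img"],cv2.COLOR_RGB2GRAY)[v0:v1,u0:u1],None,fx=k,fy=k,interpolation=cv2.INTER_CUBIC)
    th=(g>125).astype(np.uint8)
    N,l,st,ce=cv2.connectedComponentsWithStats(th)
    for i in range(1,N):
        if 20<st[i,4]<4000:
            uv=(ce[i]+.5)/k-.5+[u0,v0]; print(n,uv.round(1),st[i,4],onplane(s,uv,0.054).round(4)[0],onplane(s,uv,.066).round(4)[0])
    # dark ellipse of plate: points by depth
    P=cloud(s)[v0:v1,u0:u1]
    for lo,hi in [(.085,.1),(.058,.066),(.045,.056)]:
        m=(P[...,2]>lo)&(P[...,2]<hi); print(n,lo,m.sum(),np.nanmean(P[m],0) if m.any() else 0)
        if lo>.05 and m.sum()>8:
            q=P[m][:,:2]; U,S,V=np.linalg.svd(q-q.mean(0)); print('  dir',V[0],np.degrees(np.arctan2(V[0,1],V[0,0])))
E
```

```text
scene0 [230.9 239.7] 33 [ 0.4738 -0.2123  0.054 ] [ 0.4835 -0.2167  0.066 ]
scene0 [249.2 263.1] 28 [ 0.5714 -0.2252  0.054 ] [ 0.5796 -0.2294  0.066 ]
scene0 [226.5 279.1] 251 [ 0.5697 -0.2949  0.054 ] [ 0.5779 -0.298   0.066 ]
scene0 0.085 102 [ 0.52211151 -0.27761373  0.0934728 ]
  dir [ 0.9781962 -0.2076829] -11.986598481922066
scene0 0.058 444 [ 0.52570187 -0.27935549  0.06206704]
  dir [-0.09635328 -0.9953472 ] -95.52921438970841
scene0 0.045 1378 [ 0.53272816 -0.28474244  0.05185996]
side0 [331.3 172.1] 39 [ 0.5659 -0.2935  0.054 ] [ 0.5621 -0.2697  0.066 ]
side0 [348.6 185.6] 243 [ 0.4909 -0.2043  0.054 ] [ 0.4885 -0.1822  0.066 ]
side0 0.085 63 [ 0.51360675 -0.25926563  0.09157124]
  dir [-0.53010575  0.84793154] 122.01260048469737
side0 0.058 109 [ 0.52154968 -0.2599727   0.06228315]
  dir [-0.99958133 -0.02893396] -178.34197460575274
side0 0.045 418 [ 0.51802366 -0.25827957  0.0513691 ]
```

View pics/crop_side0_300.png

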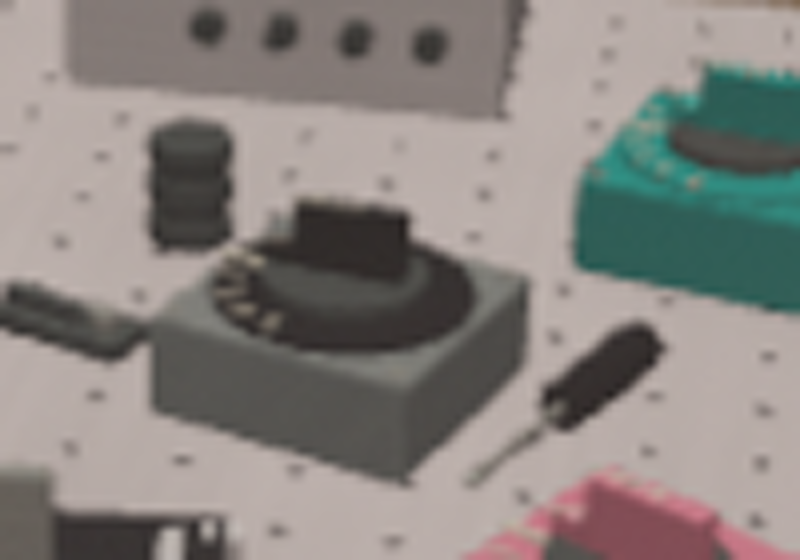

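```bash
cat >> h.py <<'E'
def tgt(obs,p,yawx=None,fromT=None):
    """delta rows numbers (tool axes) to reach TCP p with tool pointing straight down and tool x at yaw (deg)"""
    Rt=R.from_rotvec(obs['orientation']).as_matrix()
    d=Rt.T@(np.array(p)-obs['tcp_pos'])
    if yawx is None: a=np.zeros(3)
    else:
        x=np.array([np.cos(np.radians(yawx)),np.sin(np.radians(yawx)),0]); y=np.array([0,0,-1.]); z=np.cross(x,y)
        a=np.degrees(R.from_matrix(Rt.T@np.c_[x,y,z]).as_rotvec())
    return a.round(2),d.round(4)
E
python3 - <<'E'
from bench import *
from h import *
o=get_obs(); print(R.from_rotvec(o['orientation']).as_matrix().round(3)); print(tgt(o,(.523,-.278,.26)))
for y in (-12,168,78,-102): print(y,tgt(o,(.523,-.278,.26),y))
# enclosure from scene depth
s=load("scene0.npz");P=cloud(s)
sub=P[140:260,290:420].reshape(-1,3)
for lo,hi in [(.005,.09),(.09,.1),(.135,.145),(.1,.16)]:
    m=(sub[:,2]>lo)&(sub[:,2]<hi)&(sub[:,0]>.4)&(sub[:,0]<.8); q=sub[m]; print(lo,m.sum(),q.mean(0),q.min(0),q.max(0))
    rect=cv2.minAreaRect(q[:,:2].astype(np.float32)*1000); print(rect)
E
```

```text
[[-0.967 -0.     0.256]
 [-0.256  0.001 -0.967]
 [ 0.    -1.    -0.001]]
(array([0., 0., 0.]), array([-0.4344, -0.0212, -0.2469]))
-12 (array([ 3.0000e-02, -1.5316e+02, -1.1000e-01]), array([-0.4344, -0.0212, -0.2469]))
168 (array([ 0.08, 26.84,  0.03]), array([-0.4344, -0.0212, -0.2469]))
78 (array([5.0000e-02, 1.1684e+02, 9.0000e-02]), array([-0.4344, -0.0212, -0.2469]))
-102 (array([ 8.000e-02, -6.316e+01, -4.000e-02]), array([-0.4344, -0.0212, -0.2469]))
0.005 2671 [0.62857154 0.13417987 0.04360363] [ 0.4007243  -0.06805917  0.00501779] [0.78061428 0.55232702 0.08998405]
((578.4815063476562, 219.35369873046875), (349.50677490234375, 664.629638671875), 24.771331787109375)
0.09 1931 [0.62361113 0.09835474 0.09561206] [ 0.48373104 -0.0825649   0.09000806] [0.74918434 0.31047235 0.09998772]
((619.57763671875, 103.73151397705078), (225.01513671875, 401.7525329589844), 7.385241985321045)
0.135 365 [0.60038431 0.14376242 0.13984699] [0.53041573 0.04934364 0.13503383] [0.65727021 0.24092251 0.14498729]
((596.9801635742188, 143.2574005126953), (124.68619537353516, 184.66015625), 6.839898586273193)
0.1 2222 [0.61231557 0.1259337  0.12731739] [ 0.51761231 -0.10230271  0.10001823] [0.77017537 0.28618018 0.15999362]
((620.313720703125, 80.28273010253906), (188.82350158691406, 424.0950012207031), 19.479984283447266)
```

Emit:
send_rows:
  increments:
    - [[0,2.7,0,-0.035,-0.002,-0.02,-1],[0,5.4,0,-0.07,-0.004,-0.04,-1],[0,8.1,0,-0.105,-0.006,-0.06,-1],[0,10.8,0,-0.14,-0.008,-0.08,-1],[0,13.5,0,-0.175,-0.01,-0.1,-1]]

```text
t: 0.65
tcp_pos: [0.3108, -0.4854, 0.2491]
orientation: [-0.024, 2.211, -2.211]
force: [0.1, 0.3, -1.2]
gripper_width: 0.085
```

```bash
python3 - <<'E'
from bench import *
from h import *
o=get_obs(); print(o['tcp_pos'],o['qpos'],o['t']);print(tgt(o,(.523,-.278,.26),168))
E
```

```text
[ 0.310801   -0.48544913  0.24912894] [ 9.28089682e-01  2.59944151e-01 -1.24472724e-03  1.70410124e+00
  3.79788467e-04  1.17794226e+00 -6.22858700e-01] 0.65
(array([ 0.02, 13.21,  0.02]), array([-0.2165, -0.0109, -0.2029]))
```

Emit:
send_rows:
  increments:
    - [[0,3,0,-0.03,-0.002,-0.028,-1],[0,6,0,-0.06,-0.004,-0.056,-1],[0,9,0,-0.09,-0.006,-0.084,-1],[0,12,0,-0.12,-0.008,-0.112,-1],[0,13,0,-0.15,-0.01,-0.14,-1]]

```text
t: 1.15
tcp_pos: [0.4575, -0.3421, 0.2592]
orientation: [-0.217, -2.113, 2.113]
force: [-0.2, -1.1, 0.1]
gripper_width: 0.0854
```

```bash
python3 - <<'E'
from bench import *
from h import *
o=get_obs(); print(o['tcp_pos'],o['qpos'],o['t']);print(tgt(o,(.523,-.278,.26),168))
E
```

```text
[ 0.457459   -0.34208719  0.25921827] [ 0.64114656  0.24443555 -0.08926177  1.70094095  0.02338738  1.1974617
 -1.22985891] 1.15
(array([-0.01,  0.25,  0.02]), array([-0.0511, -0.0008, -0.0761]))
```

Emit:
send_rows:
  increments:
    - [[0,0,0,-0.025,0,-0.035,-1],[0,0,0,-0.05,0,-0.07,-1],[0,0,0,-0.05,0,-0.07,-1],[0,0,0,-0.05,0,-0.07,-1]]

```text
t: 1.55
tcp_pos: [0.5203, -0.2838, 0.2588]
orientation: [-0.212, -2.116, 2.115]
force: [-0.4, -1.0, 0.3]
gripper_width: 0.0852
```

```bash
python3 - <<'E'
from bench import *
from h import *
o=get_obs(); print(o['tcp_pos'],o['qpos'],o['t'],o['force'])
s=snapshot("wrist"); np.savez("w1.npz",**s); np.savez("w1o.npz",**o)
cv2.imwrite("pics/w1.png",s["img"][:,:,::-1])
s=snapshot("scene"); np.savez("scene1.npz",**s)
cv2.imwrite("pics/scene1.png",s["img"][:,:,::-1])
E
```

```text
[ 0.52026513 -0.28383438  0.25882649] [ 0.53464577  0.28483375 -0.13383153  1.64957868  0.04028339  1.21080316
 -1.37953043] 1.55 [-0.42602269 -1.00626433  0.31967747]
```

View pics/w1.png

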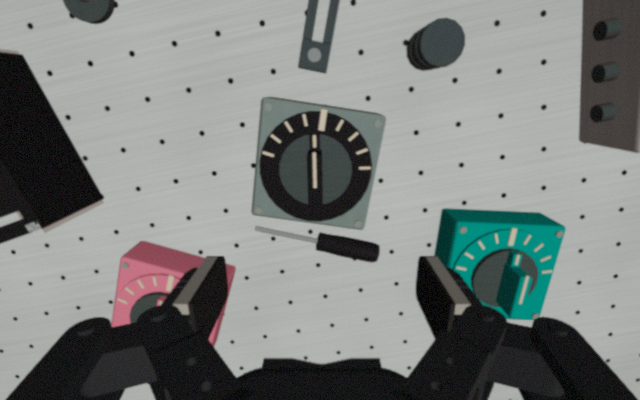

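The wrist view shows the grey lock at (317,165), with the zero mark at (322,121) and the pointer line at (314,142), so the dial is a few degrees left of zero.

```bash
cat > lockfit.py <<'E'
from h import *
from scipy.optimize import least_squares
def marks(s,o,c,thr=125,k=6,z=.054):
    u0,v0,u1,v1=c
    g=cv2.resize(cv2.cvtColor(s["img"],cv2.COLOR_RGB2GRAY)[v0:v1,u0:u1],None,fx=k,fy=k,interpolation=cv2.INTER_CUBIC)
    N,l,st,ce,=cv2.connectedComponentsWithStats((g>thr).astype(np.uint8))
    out=[]
    for i in range(1,N):
        if 200<st[i,4]<4000:
            uv=(ce[i]+.5)/k-.5+[u0,v0]
            out.append((uv,st[i,4],onplane(s,uv,z,o)[0]))
    return out
def bodycorners(s,o): pass
E
python3 - <<'E'
from lockfit import *
s=load("w1.npz"); o=load("w1o.npz")
for m in marks(s,o,(258,105,375,222)): print(m[0].round(1),m[1],m[2].round(4))
P=cloud(s,o); sub=P[90:235,240:395]
for lo,hi in [(.085,.1),(.058,.066),(.048,.057)]:
    m=(sub[...,2]>lo)&(sub[...,2]<hi); q=sub[m]; 
    (c,wh,a)=cv2.minAreaRect(q[:,:2].astype(np.float32)*1000); print(lo,m.sum(),q.mean(0).round(4),c,wh,a)
# bar top edges: print dark/bright crop
im=cv2.resize(s["img"][90:235,240:395,::-1],None,fx=4,fy=4,interpolation=cv2.INTER_CUBIC); cv2.imwrite("pics/w1c.png",im)
E
```

```text
[258.6 115.7] 1897 [ 0.5856 -0.2337  0.054 ]
[268.  107.4] 1639 [ 0.5915 -0.245   0.054 ]
[286. 107.] 274 [ 0.5883 -0.2629  0.054 ]
[304.5 119.7] 1404 [ 0.5725 -0.2785  0.054 ]
[339.3 124.8] 1384 [ 0.5604 -0.3121  0.054 ]
[288.1 126.3] 1396 [ 0.5693 -0.2606  0.054 ]
[352.9 136. ] 1339 [ 0.5465 -0.3238  0.054 ]
[275.3 138.2] 1331 [ 0.5602 -0.245   0.054 ]
[314.1 140.8] 1529 [ 0.5496 -0.2835  0.054 ]
[361.6 150.9] 1276 [ 0.5295 -0.3301  0.054 ]
[267.7 153.6] 1288 [ 0.5462 -0.2333  0.054 ]
[364.4 167.6] 1212 [ 0.5114 -0.3301  0.054 ]
[259.5 210.5] 834 [ 0.4866 -0.2087  0.054 ]
0.085 792 [ 0.5195 -0.2784  0.0941] (519.0374145507812, -278.1833190917969) (13.919085502624512, 53.12528610229492) 79.96514129638672
0.058 3083 [ 0.5226 -0.2792  0.0623] (521.6312866210938, -278.6944885253906) (74.98322296142578, 74.0096435546875) 80.54122161865234
0.048 9815 [ 0.5273 -0.2802  0.0526] (521.0997924804688, -278.6685791015625) (128.8621368408203, 129.0402374267578) 70.19770050048828
```

View pics/w1c.png

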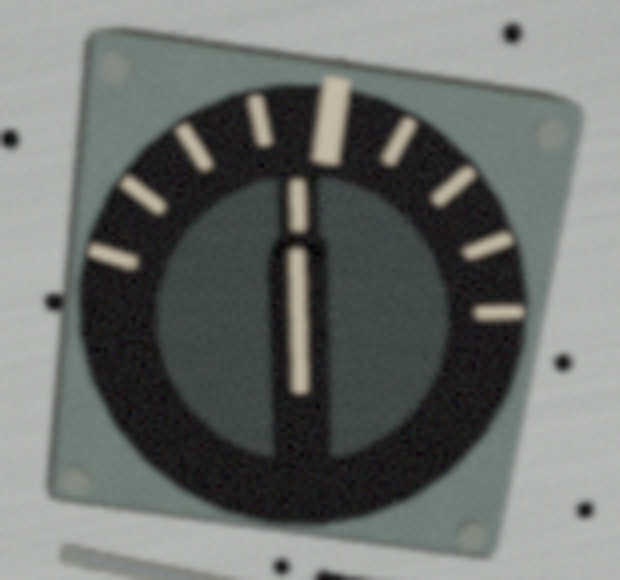

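```bash
cat >> lockfit.py <<'E'
def fit(s,o,c,guess=(.522,-.279,-20),thr=125):
    ms=[m[2] for m in marks(s,o,c,thr)]
    ang=np.radians([80,60,40,20,-20,-40,-60,-80])
    def pred(p): a=ang+np.radians(p[2]); return np.c_[p[0]+.052*np.cos(a),p[1]+.052*np.sin(a)]
    g=pred(guess); X=[];I=[]
    for m in ms:
        d=np.linalg.norm(g-m[:2],axis=1); i=d.argmin()
        if d[i]<.008: X.append(m[:2]);I.append(i)
    X=np.array(X)
    f=lambda p:((pred(p)[I]-X)*1000).ravel()
    r=least_squares(f,guess,x_scale=[.001,.001,1]); return r.x,len(I),np.abs(r.fun).max()
E
python3 - <<'E'
from lockfit import *
s=load("w1.npz"); o=load("w1o.npz")
print(fit(s,o,(258,105,375,222)))
ax=fit(s,o,(258,105,375,222))[0]
# nose line centre
for z in (.066,.07): 
    q=onplane(s,[(314.1,140.8)],z,o)[0]; print(z,q,np.degrees(np.arctan2(*(q[:2]-ax[:2])[::-1])))
# wing line on top ends
e=np.array([(298,250),(300,390)])/4-.375+[240,90]
q=onplane(s,e,.094,o); d=q[0]-q[1]; print(q,np.degrees(np.arctan2(d[1],d[0])))
print(o['tcp_pos'])
for y in (170,): print(tgt(o,(.522,-.2787,.16),y))
E
```

```text
(array([  0.52039323,  -0.27868462, -19.81297683]), 8, np.float64(0.2722106801902602))
0.066 [ 0.5512503  -0.28418726  0.066     ] -10.11107812269124
0.07 [ 0.55178498 -0.28438398  0.07      ] -10.290307857894136
[[ 0.54481052 -0.28345678  0.094     ]
 [ 0.5118761  -0.27704981  0.094     ]] -11.008652311708659
[ 0.52026513 -0.28383438  0.25882649]
(array([ 0.  , -1.5 ,  0.06]), array([-0.0008,  0.0988, -0.0054]))
```

Emit:
send_rows:
  increments:
    - [[0,-1.5,0,0,0.03,-0.0052,-1],[0,-1.5,0,0,0.07,-0.0052,-1],[0,-1.5,0,0,0.11,-0.0052,-1],[0,-1.5,0,0,0.14,-0.0052,-1],[0,-1.5,0,0,0.14,-0.0052,-1]]

```text
t: 2.15
tcp_pos: [0.516, -0.2802, 0.1149]
orientation: [-0.182, -2.125, 2.12]
force: [-0.6, 0.6, 0.4]
gripper_width: 0.0855
```

```bash
python3 - <<'E'
from bench import *
from h import *
o=get_obs(); print(o['tcp_pos'],o['qpos'],o['t'],o['force']);print(tgt(o,(.521,-.2787,.085),170))
s=snapshot("wrist"); np.savez("w2.npz",**s); np.savez("w2o.npz",**o)
cv2.imwrite("pics/w2.png",s["img"][:,:,::-1])
E
```

```text
[ 0.5160412  -0.28015594  0.11487671] [ 0.52932534  0.41628273 -0.13374137  1.80804027  0.06794625  0.9316235
 -1.38546771] 2.15 [-0.56962461  0.56490565  0.37405908]
(array([ 0.1 , -0.34,  0.56]), array([-0.0049,  0.0298, -0.0023]))
```

View pics/w2.png

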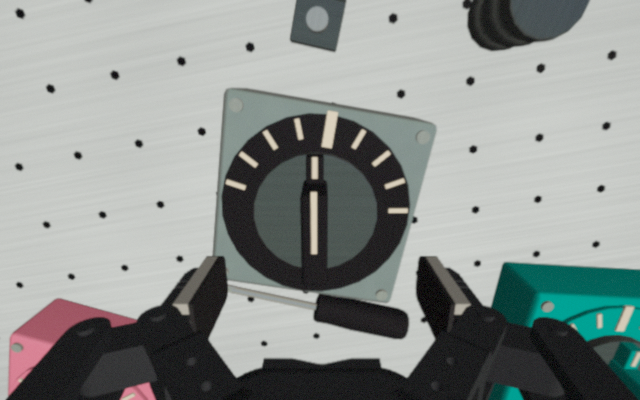

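```bash
python3 - <<'E'
from lockfit import *
from bench import *
s=load("w2.npz"); o=load("w2o.npz")
print(fit(s,o,(220,105,420,300)))
P=cloud(s,o); sub=P[90:310,210:440]
for lo,hi in [(.085,.1),(.058,.066),(.048,.057)]:
    m=(sub[...,2]>lo)&(sub[...,2]<hi); q=sub[m]; 
    (c,wh,a)=cv2.minAreaRect(q[:,:2].astype(np.float32)*1000); print(lo,m.sum(),q.mean(0).round(4),c,wh,a)
o=get_obs(); print(o['t'],o['tcp_pos'],o['joint_vel'].round(3),tgt(o,(.521,-.2787,.085),170))
E
```

```text
(array([  0.52121033,  -0.27890962, -20.71977033]), 1, np.float64(2.412898214565473e-07))
0.085 2492 [ 0.5209 -0.2785  0.094 ] (519.1655883789062, -277.9898376464844) (14.03276252746582, 53.712371826171875) 79.91659545898438
0.058 8387 [ 0.5239 -0.2792  0.0622] (521.6683959960938, -278.3676452636719) (75.28191375732422, 74.60848236083984) 81.67424774169922
0.048 24889 [ 0.5333 -0.2818  0.0526] (521.1449584960938, -278.4638977050781) (128.7752227783203, 129.4437255859375) 70.25432586669922
2.2 [ 0.51828281 -0.28089583  0.11769879] [-0.003 -0.043 -0.009 -0.064 -0.002  0.003  0.   ] (array([ 0.02, -0.32,  0.27]), array([-0.0024,  0.0327, -0.0026]))
```

Emit:
send_rows:
  increments:
    - [[0,-0.3,0,-0.001,0.015,-0.002,-1],[0,-0.3,0,-0.001,0.03,-0.002,-1],[0,-0.3,0,-0.001,0.033,-0.002,-1],[0,-0.3,0,-0.001,0.033,-0.002,-1],[0,-0.3,0,-0.001,0.033,-0.002,-1]]

```text
t: 2.7
tcp_pos: [0.5226, -0.2784, 0.0868]
orientation: [-0.185, -2.131, 2.132]
force: [0.0, -0.9, 1.2]
gripper_width: 0.0854
```

```bash
python3 - <<'E'
from h import *
from bench import *
o=get_obs(); print(o['t'],o['tcp_pos'],o['joint_vel'].round(3),o['force'],tgt(o,(.5215,-.2785,.085),170))
E
```

```text
2.7 [ 0.52256754 -0.27836033  0.08678922] [ 0.001 -0.007 -0.002 -0.005  0.    -0.002 -0.001] [ 0.00210452 -0.85487604  1.24731802] (array([-0.02,  0.13, -0.05]), array([0.001 , 0.0018, 0.0003]))
```

Emit:
send_rows:
  increments:
    - [[0,0,0,0.001,0,0,0],[0,0,0,0.001,0,0,0.5],[0,0,0,0.001,0,0,1],[0,0,0,0.001,0,0,1],[0,0,0,0.001,0,0,1]]
  squeeze: 30

```text
t: 3.2
tcp_pos: [0.5214, -0.2771, 0.0865]
orientation: [-0.184, -2.133, 2.13]
force: [-2.8, 1.8, 10.5]
gripper_width: 0.0137
```

```bash
python3 - <<'E'
from h import *
from bench import *
o=get_obs(); print(o['t'],o['tcp_pos'],o['gripper_width'],o['force'],o['ft_torque'],tgt(o,(.5215,-.2785,.085),170))
s=snapshot("wrist"); np.savez("w3.npz",**s); np.savez("w3o.npz",**o)
cv2.imwrite("pics/w3.png",s["img"][:,:,::-1])
E
```

```text
3.2 [ 0.52139117 -0.27709151  0.08653161] 0.013722497083373081 [-2.79115224  1.7874647  10.51781518] [-0.40165125  0.81833471 -0.02377246] (array([0.08, 0.12, 0.01]), array([-0.0003,  0.0015,  0.0014]))
```

View pics/w3.png

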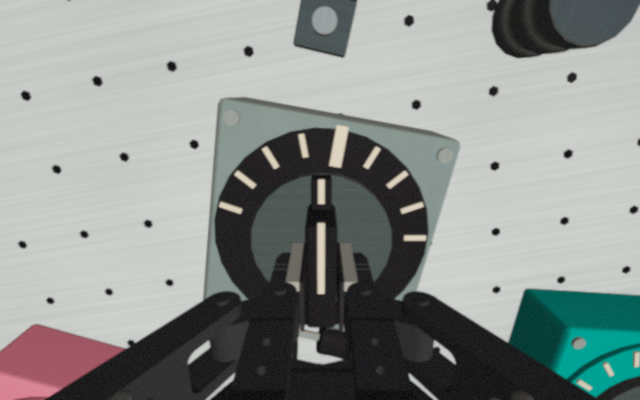

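Wing gripped: opening 13.7 mm, with the dial still about 10° left of zero. I'll turn anticlockwise by about 50°.

Emit:
send_rows:
  increments:
    - [[0,-2,0,0,-0.002,0,1],[0,-5,0,0,-0.002,0,1],[0,-9,0,0,-0.002,0,1],[0,-13,0,0,-0.002,0,1],[0,-17,0,0,-0.002,0,1]]

```text
t: 3.75
tcp_pos: [0.5213, -0.2774, 0.0867]
orientation: [-0.138, 2.156, -2.154]
force: [3.3, -0.3, -8.8]
gripper_width: 0.0127
```

```bash
cat > st.py <<'E'
from h import *
from bench import *
o=get_obs(); Rt=R.from_rotvec(o['orientation']).as_matrix()
yaw=np.degrees(np.arctan2(Rt[1,0],Rt[0,0]))%360
print('t',o['t'],'tcp',o['tcp_pos'].round(4),'w',round(o['gripper_width'],4),'F',o['force'].round(1),'M',o['ft_torque'].round(2),'yawx',yaw.round(2),'dial_est',(yaw-180+19.8).round(2),'q7',o['qpos'][6].round(2))
E
python3 st.py
```

```text
t 3.75 tcp [ 0.5213 -0.2774  0.0867] w 0.0127 F [ 3.3 -0.3 -8.8] M [-0.13 -0.75 -0.09] yawx 187.32 dial_est 27.12 q7 -1.12
```

Emit:
send_rows:
  increments:
    - [[0,-4,0,0,0.001,0,1],[0,-8,0,0,0.001,0,1],[0,-12,0,0,0.001,0,1],[0,-16,0,0,0.001,0,1],[0,-20,0,0,0.001,0,1]]

```text
t: 4.25
tcp_pos: [0.5214, -0.2776, 0.0866]
orientation: [-0.474, 1.956, -1.955]
force: [1.4, 0.5, -3.9]
gripper_width: 0.0134
```

Emit:
send_rows:
  increments:
    - [[0,-4,0,0,0,0,1],[0,-8,0,0,0,0,1],[0,-10,0,0,0,0,1],[0,-11,0,0,0,0,1],[0,-11,0,0,0,0,1]]

```text
t: 4.75
tcp_pos: [0.5215, -0.2777, 0.0867]
orientation: [-0.634, 1.837, -1.837]
force: [3.7, -0.1, -6.9]
gripper_width: 0.0131
```

```bash
cat > look.py <<'E'
import sys
from h import *
from bench import *
exec(open('st.py').read())
s=snapshot("wrist"); n=sys.argv[1]; np.savez(n+".npz",**s); np.savez(n+"o.npz",**o)
cv2.imwrite(f"pics/{n}.png",s["img"][:,:,::-1])
E
python3 look.py w4
```

```text
t 4.75 tcp [ 0.5215 -0.2777  0.0867] w 0.0131 F [ 3.7 -0.1 -6.9] M [-0.02 -0.69  0.03] yawx 218.15 dial_est 57.95 q7 -0.64
```

View pics/w4.png

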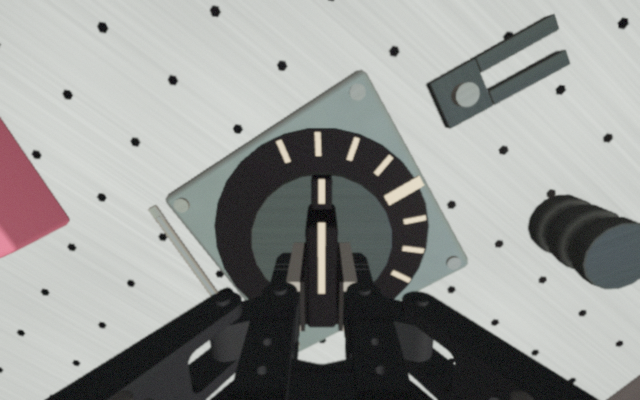

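Pointer line at (321,190). Third-left mark at (318,143), counted from the zero mark at (404,191). It's about 2° short, so I'll trim and then dwell.

Emit:
send_rows:
  increments:
    - [[0,-2,0,0,0.0005,0,1],[0,-2,0,0,0.0005,0,1],[0,-2,0,0,0.0005,0,1],[0,-2,0,0,0.0005,0,1],[0,-2,0,0,0.0005,0,1]]

```text
t: 5.3
tcp_pos: [0.5215, -0.2778, 0.0867]
orientation: [-0.662, 1.815, -1.815]
force: [3.9, 1.1, -7.6]
gripper_width: 0.0136
```

```bash
python3 look.py w5; cat > dial.py <<'E'
import sys
from lockfit import *
n=sys.argv[1]; s=load(n+".npz"); o=load(n+"o.npz")
A=np.array([.5213,-.2786])
for m in marks(s,o,(200,110,450,300)):
    for z in (.054,.068):
        q=onplane(s,[m[0]],z,o)[0][:2]-A; r=np.hypot(*q)*1000
        if (z==.054 and 44<r<62) or (z>.06 and 25<r<38): print(m[0].round(0),z,'r',r.round(1),'ang rel lock',(np.degrees(np.arctan2(q[1],q[0]))+19.8).round(1),m[1])
E
python3 dial.py w5
```

```text
t 5.3 tcp [ 0.5215 -0.2778  0.0867] w 0.0136 F [ 3.9  1.1 -7.6] M [ 0.06 -0.95  0.01] yawx 220.13 dial_est 59.93 q7 -0.61
[296. 285.] 0.068 r 26.2 ang rel lock -152.4 1981
[346. 285.] 0.068 r 25.8 ang rel lock -89.3 1988
[243. 297.] 0.054 r 61.7 ang rel lock 190.2 627
```

```bash
sed -i 's/<4000/<12000/' lockfit.py; python3 dial.py w5
```

```text
[321. 144.] 0.054 r 51.7 ang rel lock 60.6 5972
[286. 150.] 0.054 r 51.9 ang rel lock 80.8 5987
[356. 150.] 0.054 r 51.6 ang rel lock 40.2 5991
[386. 167.] 0.054 r 51.6 ang rel lock 19.9 5728
[321. 191.] 0.068 r 30.5 ang rel lock 60.8 6781
[415. 222.] 0.054 r 51.9 ang rel lock -20.7 5124
[412. 252.] 0.054 r 52.1 ang rel lock -40.9 4725
[296. 285.] 0.068 r 26.2 ang rel lock -152.4 1981
[346. 285.] 0.068 r 25.8 ang rel lock -89.3 1988
[243. 297.] 0.054 r 61.7 ang rel lock 190.2 627
```

Emit:
send_rows:
  increments:
    - [[0,0,0,0,0,0,1],[0,0,0,0,0,0,1],[0,0,0,0,0,0,1],[0,0,0,0,0,0,1],[0,0,0,0,0,0,1]]

```text
t: 5.85
tcp_pos: [0.5215, -0.2778, 0.0867]
orientation: [-0.663, 1.815, -1.815]
force: [4.7, 0.6, -8.5]
gripper_width: 0.013
```

Emit:
send_rows:
  increments:
    - [[0,0,0,0,0.0005,0,1],[0,0,0,0,0.0005,0,1],[0,0,0,0,0.0005,0,1],[0,0,0,0,0.0005,0,1],[0,0,0,0,0.0005,0,1]]

```text
t: 6.35
tcp_pos: [0.5215, -0.2778, 0.0867]
orientation: [-0.663, 1.815, -1.815]
force: [4.1, 1.7, -2.8]
gripper_width: 0.013
```

Emit:
send_rows:
  increments:
    - [[0,2,0,0,0,0,1],[0,5,0,0,0,0,1],[0,9,0,0,0,0,1],[0,13,0,0,0,0,1],[0,17,0,0,0,0,1]]

```text
t: 6.85
tcp_pos: [0.5214, -0.2776, 0.0866]
orientation: [-0.407, 2.001, -2.001]
force: [3.3, 3.2, -2.4]
gripper_width: 0.0128
```

Emit:
send_rows:
  increments:
    - [[0,4,0,0,0,0,1],[0,8,0,0,0,0,1],[0,12,0,0,0,0,1],[0,16,0,0,0,0,1],[0,20,0,0,0,0,1]]

```text
t: 7.35
tcp_pos: [0.5213, -0.2774, 0.0866]
orientation: [-0.058, 2.196, -2.194]
force: [3.1, 3.2, -3.9]
gripper_width: 0.0133
```

Emit:
send_rows:
  increments:
    - [[0,4,0,0,0,0,1],[0,8,0,0,0,0,1],[0,12,0,0,0,0,1],[0,16,0,0,0,0,1],[0,20,0,0,0,0,1]]

```text
t: 7.85
tcp_pos: [0.5213, -0.2771, 0.0866]
orientation: [-0.307, -2.063, 2.061]
force: [3.8, 3.2, -2.2]
gripper_width: 0.0129
```

```bash
python3 st.py
```

```text
t 7.85 tcp [ 0.5213 -0.2771  0.0866] w 0.0129 F [ 3.8  3.2 -2.2] M [ 0.57 -0.82  0.05] yawx 163.01 dial_est 2.81 q7 -1.5
```

Emit:
send_rows:
  increments:
    - [[0,4,0,0,0,0,1],[0,8,0,0,0,0,1],[0,12,0,0,0,0,1],[0,16,0,0,0,0,1],[0,19,0,0,0,0,1]]

```text
t: 8.35
tcp_pos: [0.5215, -0.2768, 0.0866]
orientation: [-0.604, -1.863, 1.861]
force: [3.5, 2.3, -2.9]
gripper_width: 0.0132
```

Emit:
send_rows:
  increments:
    - [[0,2,0,0,0,0,1],[0,3,0,0,0,0,1],[0,3.3,0,0,0,0,1],[0,3.3,0,0,0,0,1],[0,3.3,0,0,0,0,1]]

```text
t: 8.85
tcp_pos: [0.5214, -0.2768, 0.0866]
orientation: [-0.648, -1.828, 1.825]
force: [3.3, 3.7, -1.2]
gripper_width: 0.0132
```

```bash
python3 look.py w6; python3 dial.py w6
```

```text
t 8.85 tcp [ 0.5214 -0.2768  0.0866] w 0.0132 F [ 3.3  3.7 -1.2] M [ 0.84 -0.76  0.01] yawx 140.88 dial_est -19.32 q7 -1.85
[322. 143.] 0.054 r 51.3 ang rel lock -20.1 5982
[357. 150.] 0.054 r 51.4 ang rel lock -40.5 5836
[258. 166.] 0.054 r 51.5 ang rel lock 20.8 5854
[387. 168.] 0.054 r 51.6 ang rel lock -60.9 5592
[321. 191.] 0.068 r 30.1 ang rel lock -19.4 6824
[237. 191.] 0.054 r 51.8 ang rel lock 41.0 5578
[407. 194.] 0.054 r 52.0 ang rel lock -81.1 5369
[228. 221.] 0.054 r 52.1 ang rel lock 61.2 5237
[230. 251.] 0.054 r 52.5 ang rel lock 81.2 4770
[238. 291.] 0.054 r 60.9 ang rel lock 106.7 2331
```

View pics/w6.png

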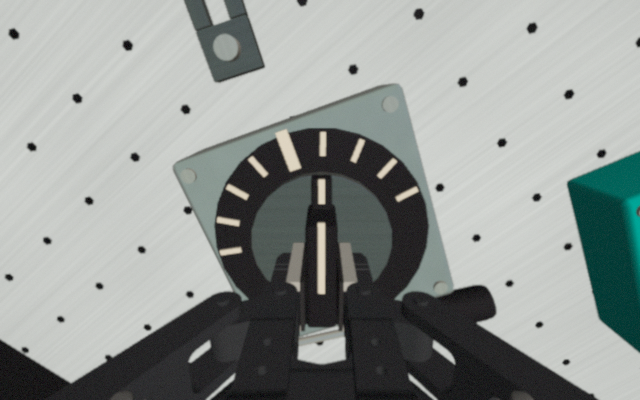

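The pointer (321,191) is in line with the first-right mark (322,143), with the zero mark at (288,150). I'll dwell, then turn anticlockwise to the second left.

Emit:
send_rows:
  increments:
    - [[0,0.5,0,0,0,0,1],[0,0.5,0,0,0,0,1],[0,0.5,0,0,0,0,1],[0,0.5,0,0,0,0,1],[0,0.5,0,0,0,0,1]]

```text
t: 9.4
tcp_pos: [0.5215, -0.2768, 0.0867]
orientation: [-0.656, -1.822, 1.819]
force: [3.3, 4.5, -1.5]
gripper_width: 0.0132
```

Emit:
send_rows:
  increments:
    - [[0,0,0,0,0,0,1],[0,0,0,0,0,0,1],[0,0,0,0,0,0,1],[0,0,0,0,0,0,1],[0,0,0,0,0,0,1]]

```text
t: 9.9
tcp_pos: [0.5214, -0.2769, 0.0866]
orientation: [-0.655, -1.822, 1.819]
force: [3.9, 4.3, -1.8]
gripper_width: 0.0128
```

Emit:
send_rows:
  increments:
    - [[0,-2,0,0,0,0,1],[0,-5,0,0,0,0,1],[0,-9,0,0,0,0,1],[0,-13,0,0,0,0,1],[0,-17,0,0,0,0,1]]

```text
t: 10.4
tcp_pos: [0.5213, -0.2771, 0.0866]
orientation: [-0.398, -2.007, 2.005]
force: [3.0, 4.9, -2.2]
gripper_width: 0.0133
```

Emit:
send_rows:
  increments:
    - [[0,-4,0,0,0,0,1],[0,-8,0,0,0,0,1],[0,-12,0,0,0,0,1],[0,-16,0,0,0,0,1],[0,-20,0,0,0,0,1]]

```text
t: 10.9
tcp_pos: [0.5213, -0.2773, 0.0866]
orientation: [-0.048, -2.2, 2.198]
force: [2.8, 4.2, -1.7]
gripper_width: 0.0133
```

Emit:
send_rows:
  increments:
    - [[0,-4,0,0,0,0,1],[0,-8,0,0,0,0,1],[0,-12,0,0,0,0,1],[0,-15,0,0,0,0,1],[0,-18,0,0,0,0,1]]

```text
t: 11.4
tcp_pos: [0.5213, -0.2775, 0.0866]
orientation: [-0.282, 2.078, -2.077]
force: [2.9, 2.8, -1.9]
gripper_width: 0.0131
```

```bash
python3 st.py
```

```text
t 11.4 tcp [ 0.5213 -0.2775  0.0866] w 0.0131 F [ 2.9  2.8 -1.9] M [ 0.68 -0.73 -0.03] yawx 195.46 dial_est 35.26 q7 -1.0
```

Emit:
send_rows:
  increments:
    - [[0,-2,0,0,0,0,1],[0,-3.5,0,0,0,0,1],[0,-4.5,0,0,0,0,1],[0,-4.5,0,0,0,0,1],[0,-4.5,0,0,0,0,1]]

```text
t: 11.9
tcp_pos: [0.5214, -0.2776, 0.0866]
orientation: [-0.356, 2.033, -2.033]
force: [3.3, 5.0, 0.3]
gripper_width: 0.0133
```

```bash
python3 look.py w7; python3 dial.py w7
```

```text
t 11.9 tcp [ 0.5214 -0.2776  0.0866] w 0.0133 F [3.3 5.  0.3] M [ 0.88 -0.74  0.06] yawx 199.87 dial_est 39.67 q7 -0.93
[321. 144.] 0.054 r 51.5 ang rel lock 40.4 6003
[356. 149.] 0.054 r 51.5 ang rel lock 20.1 5912
[286. 150.] 0.054 r 51.8 ang rel lock 60.7 5920
[256. 167.] 0.054 r 52.1 ang rel lock 80.9 5710
[321. 191.] 0.068 r 30.4 ang rel lock 40.4 6990
[406. 192.] 0.054 r 51.7 ang rel lock -20.7 5335
[415. 222.] 0.054 r 51.9 ang rel lock -40.9 4852
[412. 252.] 0.054 r 52.3 ang rel lock -61.1 4605
[296. 285.] 0.068 r 26.2 ang rel lock 188.0 1877
[346. 285.] 0.068 r 26.0 ang rel lock -109.5 1846
[243. 298.] 0.054 r 61.9 ang rel lock 170.2 584
```

View pics/w7.png

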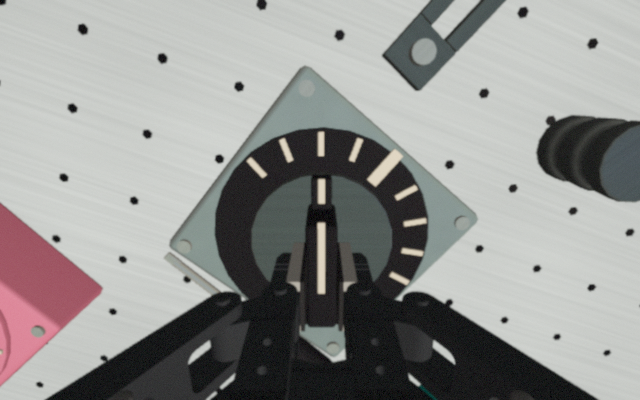

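The pointer line (321,191) is exactly in line with the second-left mark (321,144), both at 40.4°. I'll dwell, release and rise.

Emit:
send_rows:
  increments:
    - [[0,0,0,0,0,0,1],[0,0,0,0,0,0,1],[0,0,0,0,0,0,1],[0,0,0,0,0,0,1],[0,0,0,0,0,0,1]]

```text
t: 12.45
tcp_pos: [0.5214, -0.2776, 0.0866]
orientation: [-0.356, 2.033, -2.033]
force: [2.9, 4.2, -1.0]
gripper_width: 0.0137
```

Emit:
send_rows:
  increments:
    - [[0,0,0,0,0,0,1],[0,0,0,0,0,0,1],[0,0,0,0,0,0,1],[0,0,0,0,0,0,1],[0,0,0,0,0,0,1]]

```text
t: 12.95
tcp_pos: [0.5214, -0.2776, 0.0866]
orientation: [-0.356, 2.033, -2.033]
force: [3.1, 4.0, 0.3]
gripper_width: 0.0132
```

Emit:
send_rows:
  increments:
    - [[0,0,0,0,0,0,0.3],[0,0,0,0,0,0,0],[0,0,0,0,0,0,0],[0,0,0,0,0,0,0],[0,0,0,0,0,0,0]]

```text
t: 13.45
tcp_pos: [0.5209, -0.2784, 0.0863]
orientation: [-0.356, 2.033, -2.034]
force: [-0.2, 0.6, 0.3]
gripper_width: 0.0423
```

```bash
python3 look.py w8; python3 dial.py w8
```

```text
t 13.45 tcp [ 0.5209 -0.2784  0.0863] w 0.0423 F [-0.2  0.6  0.3] M [ 0.02  0.03 -0.01] yawx 199.81 dial_est 39.61 q7 -0.93
[319. 142.] 0.054 r 51.6 ang rel lock 40.5 6010
[354. 148.] 0.054 r 51.5 ang rel lock 20.1 5957
[284. 148.] 0.054 r 51.8 ang rel lock 60.8 6014
[255. 166.] 0.054 r 52.1 ang rel lock 80.9 5888
[320. 190.] 0.068 r 30.4 ang rel lock 40.6 6712
[405. 191.] 0.054 r 51.6 ang rel lock -20.6 5462
[414. 221.] 0.054 r 51.9 ang rel lock -40.9 5070
[255. 289.] 0.054 r 52.1 ang rel lock 171.2 2619
[388. 289.] 0.054 r 52.7 ang rel lock -91.4 2664
```

View pics/w8.png

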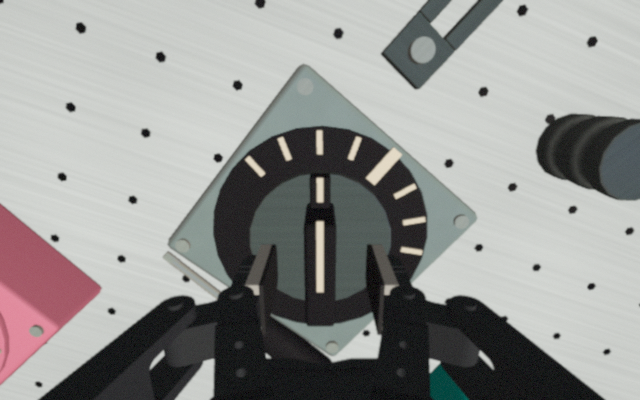

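Emit:
send_rows:
  increments:
    - [[0,0,0,0,-0.02,0,0],[0,0,0,0,-0.06,0,0],[0,0,0,0,-0.1,0,0],[0,0,0,0,-0.15,0,0],[0,0,0,0,-0.2,0,0]]

```text
t: 14.0
tcp_pos: [0.5206, -0.2778, 0.288]
orientation: [-0.356, 2.034, -2.033]
force: [0.9, -0.7, -0.5]
gripper_width: 0.0428
```

```bash
python3 st.py; python3 - <<'E'
from h import *
from bench import *
o=get_obs()
print(tgt(o,(.58,.05,.34),180))
s=load("scene0.npz");P=cloud(s)
# lens_case, mirror, etc. box rim: dark/al rails: show heights
sub=P[140:262,290:425]; img=s['img'][140:262,290:425]
m=(sub[...,2]>.03)&(sub[...,2]<.3); q=sub[m]
h,xe,ye=np.histogram2d(q[:,0],q[:,1],bins=[np.arange(.44,.8,.02),np.arange(-.12,.36,.02)])
H=np.zeros_like(h)
for x,y,z in q:
    i=int((x-.44)/.02);j=int((y+.12)/.02)
    if 0<=i<H.shape[0] and 0<=j<H.shape[1]: H[i,j]=max(H[i,j],z)
print('cols y',ye[:-1].round(2))
for i,r in enumerate(H): print(round(xe[i],2),(r*1000).astype(int))
E
```

```text
t 14.0 tcp [ 0.5206 -0.2778  0.288 ] w 0.0428 F [ 0.9 -0.7 -0.5] M [-0.06 -0.08  0.02] yawx 199.84 dial_est 39.64 q7 -0.87
(array([1.000e-02, 1.984e+01, 4.000e-02]), array([-0.1671, -0.0521, -0.2882]))
cols y [-0.12 -0.1  -0.08 -0.06 -0.04 -0.02  0.    0.02  0.04  0.06  0.08  0.1
  0.12  0.14  0.16  0.18  0.2   0.22  0.24  0.26  0.28  0.3   0.32]
0.44 [ 0  0  0  0  0  0  0  0  0  0  0  0  0  0  0  0 32 33 32  0  0  0  0]
0.46 [0 0 0 0 0 0 0 0 0 0 0 0 0 0 0 0 0 0 0 0 0 0 0]
0.48 [ 0  0  0  0  0  0  0  0  0  0  0  0  0  0  0  0  0  0  0 98 96  0  0]
0.5 [  0   0   0   0   0   0  94   0  95  96  98  97  97  98  99  95   0   0
   0 107  97   0   0]
0.52 [  0   0   0   0   0  97  99 100 100 102 101 114 130 144 156 161 154 139
 123 113  97   0   0]
0.54 [  0   0   0   0   0  89 101  99  99  99 109 117 129 146 157 162 155 141
 126 111  98   0   0]
0.56 [  0   0   0   0   0   0  98  98  98 138 111 113 128 142 154 161 153 142
 128 116  97   0   0]
0.58 [  0   0   0   0   0   0  98  98 142 142 110 112 126 141 154 160 158 144
 130 118  97  94   0]
0.6 [  0   0   0   0   0   0  97  99 143 143 109 110 124 137 151 160 158 147
 131 119 106  95   0]
0.62 [  0   0   0   0   0   0  97  98 143 143 109 110 124 137 149 162 162 147
 134 122 106  97   0]
0.64 [  0   0   0   0   0   0  96  98  97  99  97 110 120 133 146 159 159 148
 136 119 106  96   0]
0.66 [  0   0   0   0   0   0  98  99  99 100 100 110 120 119 100  99 101  99
  96  98  97  96   0]
0.68 [  0   0   0   0   0   0  97 101 100 100  97  98  98  97  97  96  95   0
   0   0   0   0   0]
0.7 [ 0  0  0  0  0  0 82 97 96  0 56  0  0  0  0  0  0  0  0  0  0  0  0]
0.72 [116 118 117 112   0   0   0   0   0   0  92  93   0   0   0   0   0   0
   0   0   0   0   0]
0.74 [116 117 118 116   0   0   0   0   0   0   0   0   0   0   0   0   0   0
   0   0   0   0   0]
0.76 [  0   0 114   0   0   0   0   0   0   0   0   0   0   0   0   0   0   0
   0   0   0   0   0]
```

Emit:
send_rows:
  increments:
    - [[0,3,0,-0.02,-0.01,-0.035,0],[0,6,0,-0.04,-0.02,-0.07,0],[0,9,0,-0.06,-0.03,-0.105,0],[0,12,0,-0.08,-0.04,-0.14,0],[0,15,0,-0.1,-0.05,-0.175,0]]

```text
t: 14.5
tcp_pos: [0.5558, -0.0779, 0.3369]
orientation: [-0.089, 2.179, -2.18]
force: [1.4, 0.1, -0.8]
gripper_width: 0.0428
```

```bash
python3 st.py; python3 - <<'E'
from h import *
from bench import *
o=get_obs()
print(tgt(o,(.58,.05,.34),180))
E
```

```text
t 14.5 tcp [ 0.5558 -0.0779  0.3369] w 0.0428 F [ 1.4  0.1 -0.8] M [ 0.01 -0.01  0.04] yawx 184.7 dial_est 24.5 q7 -1.49
(array([-0.04,  4.7 , -0.01]), array([-0.0346, -0.0032, -0.1255]))
```

Emit:
send_rows:
  increments:
    - [[0,2,0,-0.01,0,-0.035,0],[0,4.7,0,-0.03,0,-0.075,0],[0,4.7,0,-0.034,0,-0.11,0],[0,4.7,0,-0.034,0,-0.12,0],[0,4.7,0,-0.034,0,-0.12,0]]

```text
t: 15.0
tcp_pos: [0.5792, 0.0451, 0.3362]
orientation: [-0.008, 2.218, -2.218]
force: [0.1, -0.3, 0.5]
gripper_width: 0.0426
```

```bash
python3 look.py w9
```

```text
t 15.0 tcp [0.5792 0.0451 0.3362] w 0.0426 F [ 0.1 -0.3  0.5] M [-0.03 -0.04  0.04] yawx 180.37 dial_est 20.17 q7 -1.8
```

View pics/w9.png

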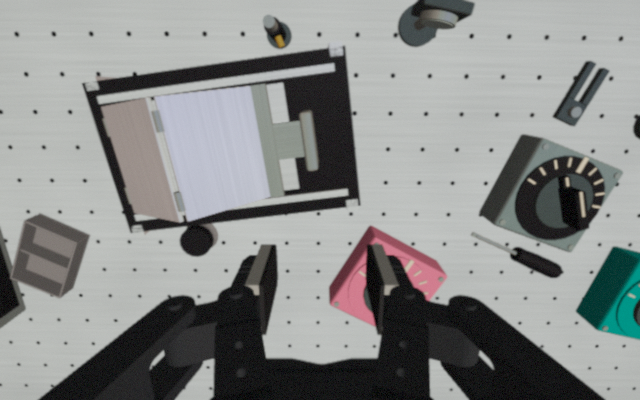

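The wrist view shows the enclosure around (225,140), with the handle bar at (309,140) and the cover pushed towards the image's left. Measuring the handle and the box direction now.

```bash
python3 - <<'E'
from h import *
s=load("w9.npz"); o=load("w9o.npz"); P=cloud(s,o)
sub=P[95:185,292:330].reshape(-1,3); q=sub[(sub[:,2]>.132)&(sub[:,2]<.15)]
print('handle',len(q),q.mean(0),cv2.minAreaRect(q[:,:2].astype(np.float32)*1000))
# aluminium corner posts at box top z=.095
c=[(336,51),(93,87),(139,228),(352,203)]
X=onplane(s,c,.095,o); print(X.round(4))
a=P[40:235,80:362].reshape(-1,3); q=a[(a[:,2]>.088)&(a[:,2]<.099)]
r=cv2.minAreaRect(q[:,:2].astype(np.float32)*1000); print(r,cv2.boxPoints(r))
a=P[40:235,80:362].reshape(-1,3); q=a[(a[:,2]>.155)]; print(q.mean(0),q[:,2].max())
for n,uv in [('post',(277,35)),('lens',(199,238)),('mirror',(435,15))]: print(n,P[uv[1],uv[0]])
E
```

```text
handle 704 [0.60890514 0.0576417  0.14059361] ((607.9061279296875, 57.83205795288086), (59.53268814086914, 12.172601699829102), 7.724420547485352)
[[0.6977 0.0293 0.095 ]
 [0.6602 0.2954 0.095 ]
 [0.4928 0.2712 0.095 ]
 [0.5278 0.0063 0.095 ]]
((594.9208984375, 153.0052947998047), (190.7255859375, 292.0058288574219), 7.683498859405518) [[480.89362   284.94727  ]
 [519.935      -4.4368467]
 [708.9482     21.063324 ]
 [669.9068    310.44745  ]]
[0.59197772 0.19356625 0.15748377] 0.1625790711141844
post [0.71831466 0.09583352 0.05850733]
lens [0.44953487 0.22365463 0.03014148]
mirror [ 0.73068324 -0.06857439  0.10632487]
```

```bash
python3 - <<'E'
from h import *
from bench import *
o=get_obs(); print(o['t'],o['tcp_pos'])
print(tgt(o,(.614,.0134,.125),187.7))
E
```

```text
15.05 [0.5794852  0.04254417 0.33620588]
(array([-0.07, -7.53,  0.02]), array([-0.0345,  0.2112,  0.029 ]))
```

Emit:
send_rows:
  increments:
    - [[0,-3,0,-0.015,0.01,0.015,1],[0,-6,0,-0.034,0.03,0.029,1],[0,-7.5,0,-0.034,0.06,0.029,1],[0,-7.5,0,-0.034,0.1,0.029,1],[0,-7.5,0,-0.034,0.14,0.029,1]]

```text
t: 15.55
tcp_pos: [0.6141, 0.0102, 0.1953]
orientation: [-0.137, 2.152, -2.157]
force: [-0.0, 0.7, -0.4]
gripper_width: -0.0
```

Emit:
send_rows:
  increments:
    - [[0,0,0,0,0,0,1],[0,0,0,0,0,0,1],[0,0,0,0,0,0,1]]

```text
t: 15.85
tcp_pos: [0.6155, 0.0132, 0.199]
orientation: [-0.137, 2.15, -2.152]
force: [-0.0, 0.5, 0.0]
gripper_width: -0.0003
```

```bash
python3 look.py w10; python3 - <<'E'
from h import *
from bench import *
o=get_obs(); print(o['t'],o['tcp_pos'])
print(tgt(o,(.614,.0134,.125),187.7))
s=snapshot("side"); cv2.imwrite("pics/side10.png",s["img"][100:300,180:400,::-1].repeat(3,0).repeat(3,1))
E
```

```text
t 15.85 tcp [0.6155 0.0132 0.199 ] w -0.0003 F [-0.   0.5  0. ] M [-0.01  0.01  0.04] yawx 187.54 dial_est 27.34 q7 -1.67
15.9 [0.61553126 0.01357377 0.19919029]
(array([-0.05, -0.13, -0.28]), array([ 0.0019,  0.0742, -0.0001]))
```

View pics/w10.png

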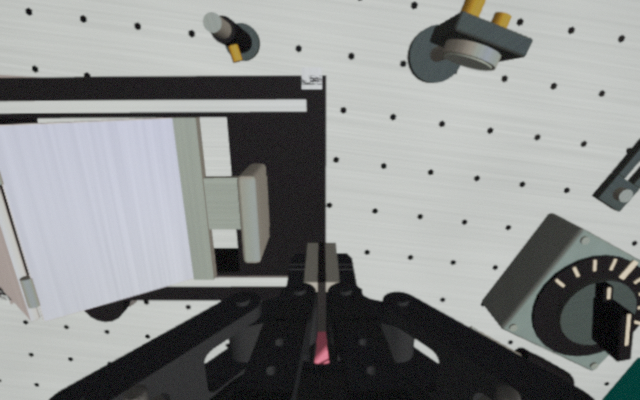

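View pics/side10.png

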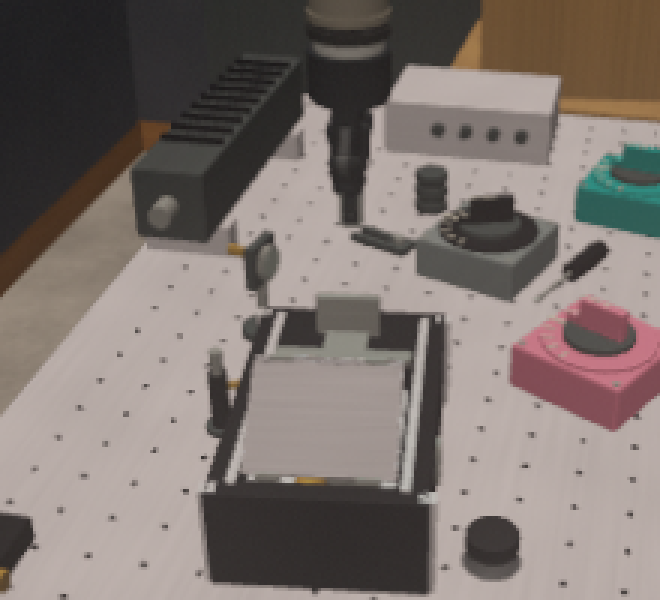

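Clear: the closed fingers stand before the handle, above the box's near end. Descending to push height.

Emit:
send_rows:
  increments:
    - [[0,0,0,0.002,0.02,0,1],[0,0,0,0.002,0.045,0,1],[0,0,0,0.002,0.065,0,1],[0,0,0,0.002,0.073,0,1],[0,0,0,0.002,0.073,0,1]]

```text
t: 16.45
tcp_pos: [0.6117, 0.0137, 0.1234]
orientation: [-0.144, 2.152, -2.153]
force: [-0.3, 0.1, 0.3]
gripper_width: 0.0003
```

Emit:
send_rows:
  increments:
    - [[0,0,0,0,0,-0.005,1],[0,0,0,0,0,-0.01,1],[0,0,0,0,0,-0.015,1],[0,0,0,0,0,-0.02,1],[0,0,0,0,0,-0.025,1]]

```text
t: 16.95
tcp_pos: [0.6085, 0.0393, 0.1237]
orientation: [-0.143, 2.152, -2.152]
force: [0.2, -1.7, 0.6]
gripper_width: 0.0001
```

```bash
python3 look.py w11
```

```text
t 16.95 tcp [0.6085 0.0393 0.1237] w 0.0001 F [ 0.2 -1.7  0.6] M [-0.43 -0.08 -0.05] yawx 187.66 dial_est 27.46 q7 -1.75
```

View pics/w11.png

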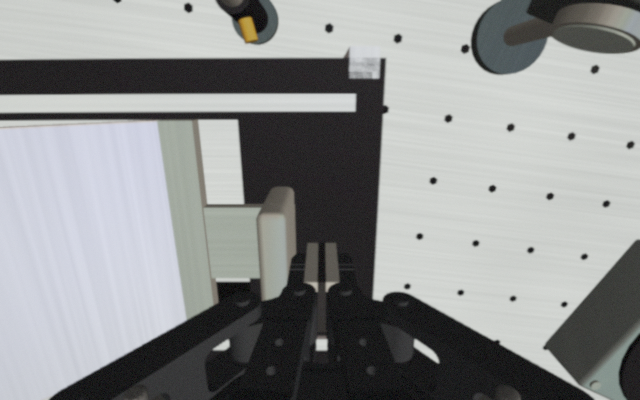

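Contact was made at the bar's near face. Pushing along.

Emit:
send_rows:
  increments:
    - [[0,0,0,0,0,-0.008,1],[0,0,0,0,0,-0.016,1],[0,0,0,0,0,-0.024,1],[0,0,0,0,0,-0.032,1],[0,0,0,0,0,-0.04,1]]

```text
t: 17.5
tcp_pos: [0.603, 0.0792, 0.1233]
orientation: [-0.144, 2.152, -2.152]
force: [0.2, -1.2, 0.3]
gripper_width: -0.0002
```

Emit:
send_rows:
  increments:
    - [[0,0,0,0,0,-0.009,1],[0,0,0,0,0,-0.018,1],[0,0,0,0,0,-0.027,1],[0,0,0,0,0,-0.036,1],[0,0,0,0,0,-0.045,1]]

```text
t: 18.0
tcp_pos: [0.597, 0.1237, 0.1233]
orientation: [-0.144, 2.152, -2.152]
force: [0.3, -0.1, 0.3]
gripper_width: 0.0003
```

```bash
python3 look.py w12;python3 - <<'E'
from h import *
from bench import *
s=snapshot("side"); cv2.imwrite("pics/side12.png",s["img"][100:300,180:400,::-1].repeat(3,0).repeat(3,1))
E
```

```text
t 18.0 tcp [0.597  0.1237 0.1233] w 0.0003 F [ 0.3 -0.1  0.3] M [-0.08 -0.14  0.  ] yawx 187.64 dial_est 27.44 q7 -1.9
```

View pics/side12.png

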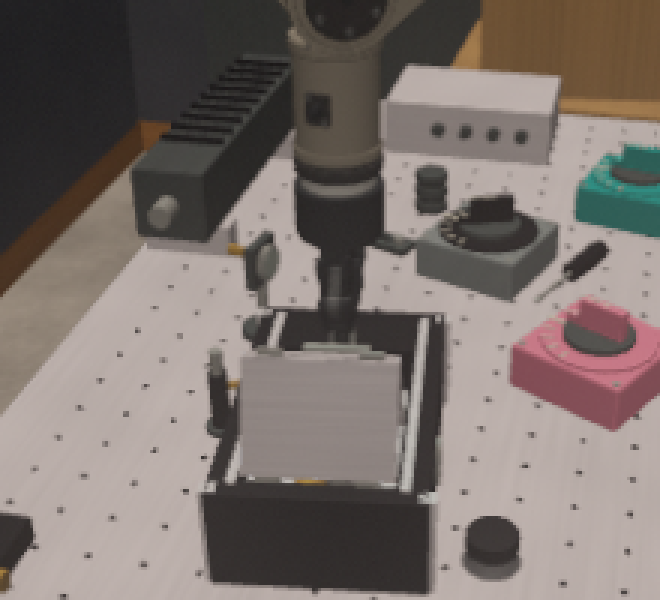

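Emit:
send_rows:
  increments:
    - [[0,0,0,0,0,-0.008,1],[0,0,0,0,0,-0.016,1],[0,0,0,0,0,-0.024,1],[0,0,0,0,0,-0.032,1],[0,0,0,0,0,-0.04,1]]

```text
t: 18.6
tcp_pos: [0.5916, 0.1632, 0.1231]
orientation: [-0.144, 2.152, -2.153]
force: [-0.7, -0.4, -0.1]
gripper_width: -0.0001
```

Emit:
send_rows:
  increments:
    - [[0,0,0,0,0,-0.005,1],[0,0,0,0,0,-0.01,1],[0,0,0,0,0,-0.015,1],[0,0,0,0,0,-0.018,1],[0,0,0,0,0,-0.02,1]]

```text
t: 19.1
tcp_pos: [0.5891, 0.1826, 0.1233]
orientation: [-0.144, 2.152, -2.152]
force: [-0.4, -0.3, 0.2]
gripper_width: 0.0002
```

```bash
python3 look.py w13
```

```text
t 19.1 tcp [0.5891 0.1826 0.1233] w 0.0002 F [-0.4 -0.3  0.2] M [-0.12  0.09  0.07] yawx 187.64 dial_est 27.44 q7 -2.0
```

View pics/w13.png

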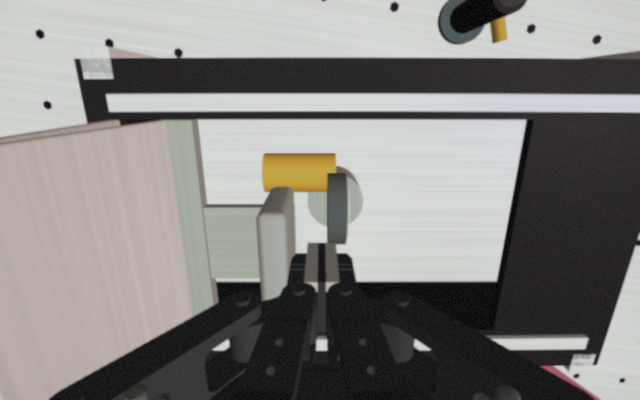

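Emit:
send_rows:
  increments:
    - [[0,0,0,0,0,-0.002,1],[0,0,0,0,0,-0.004,1],[0,0,0,0,0,-0.006,1],[0,0,0,0,0,-0.008,1],[0,0,0,0,0,-0.009,1]]

```text
t: 19.65
tcp_pos: [0.588, 0.1916, 0.1233]
orientation: [-0.144, 2.152, -2.152]
force: [-0.3, -1.3, 0.5]
gripper_width: -0.0005
```

Emit:
send_rows:
  increments:
    - [[0,0,0,0,0,-0.001,1],[0,0,0,0,0,-0.002,1],[0,0,0,0,0,-0.002,1]]

```text
t: 19.95
tcp_pos: [0.5877, 0.1934, 0.1233]
orientation: [-0.143, 2.152, -2.152]
force: [0.4, 0.0, -0.1]
gripper_width: -0.0
```

Emit:
send_rows:
  increments:
    - [[0,0,0,0,0,-0.001,1],[0,0,0,0,0,-0.002,1],[0,0,0,0,0,-0.002,1]]

```text
t: 20.25
tcp_pos: [0.5875, 0.1949, 0.1233]
orientation: [-0.143, 2.152, -2.153]
force: [0.8, -1.0, 1.4]
gripper_width: -0.0005
```

Emit:
send_rows:
  increments:
    - [[0,0,0,0,0,-0.001,1],[0,0,0,0,0,-0.002,1],[0,0,0,0,0,-0.002,1]]

```text
t: 20.55
tcp_pos: [0.5875, 0.1953, 0.1233]
orientation: [-0.143, 2.15, -2.156]
force: [0.5, -4.9, 1.9]
gripper_width: -0.0003
```

```bash
python3 look.py w14;python3 - <<'E'
from h import *
from bench import *
for n,c in (("side",(180,100)),("scene",(270,80))):
    s=snapshot(n); np.savez(n+"14.npz",**s); u,v=c; cv2.imwrite(f"pics/{n}14.png",s["img"][v:v+200,u:u+220,::-1].repeat(3,0).repeat(3,1))
E
```

```text
t 20.55 tcp [0.5875 0.1953 0.1233] w -0.0003 F [ 0.5 -4.9  1.9] M [-0.99 -0.03 -0.  ] yawx 187.57 dial_est 27.37 q7 -2.03
```

View pics/w14.png

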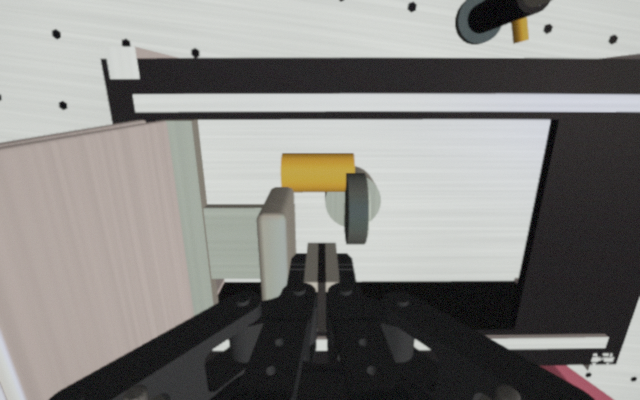

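View pics/scene14.png

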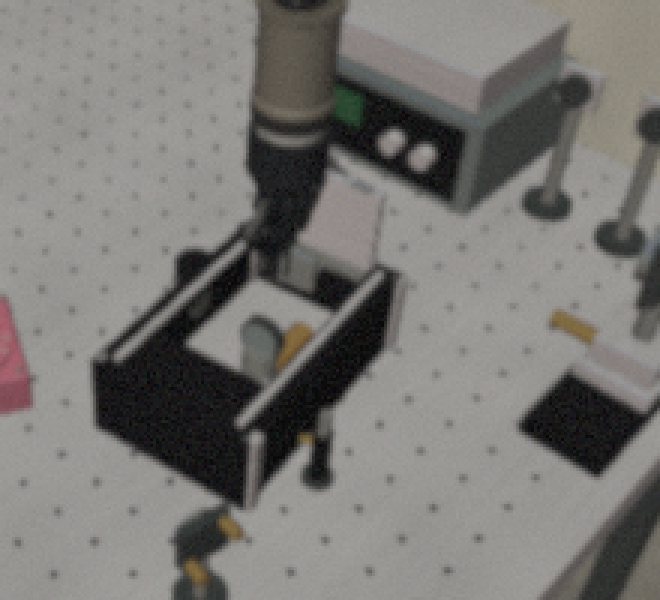

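Resistance begins where the stop is expected: 4.9 N, and little progress for the commanded shift. I'll press slightly more to seat it at the stop.

Emit:
send_rows:
  increments:
    - [[0,0,0,0,0,-0.001,1],[0,0,0,0,0,-0.0015,1],[0,0,0,0,0,-0.0015,1],[0,0,0,0,0,-0.0015,1]]

```text
t: 21.1
tcp_pos: [0.5875, 0.1955, 0.1233]
orientation: [-0.142, 2.149, -2.158]
force: [0.3, -7.2, 2.9]
gripper_width: -0.0005
```

```bash
python3 st.py
```

```text
t 21.1 tcp [0.5875 0.1955 0.1233] w -0.0005 F [ 0.3 -7.2  2.9] M [-1.35 -0.02  0.02] yawx 187.52 dial_est 27.32 q7 -2.03
```

Emit:
send_rows:
  increments:
    - [[0,0,0,0,0,-0.001,1],[0,0,0,0,0,-0.002,1],[0,0,0,0,0,-0.002,1],[0,0,0,0,0,-0.002,1]]

```text
t: 21.5
tcp_pos: [0.5874, 0.1958, 0.1232]
orientation: [-0.141, 2.147, -2.162]
force: [0.0, -9.8, 4.1]
gripper_width: -0.0001
```

Emit:
send_rows:
  increments:
    - [[0,0,0,0,0,0.004,1],[0,0,0,0,0,0.008,1],[0,0,0,0,0,0.015,1],[0,0,0,0,0,0.025,1],[0,0,0,0,0,0.035,1]]

```text
t: 22.0
tcp_pos: [0.5914, 0.1657, 0.1232]
orientation: [-0.144, 2.153, -2.152]
force: [-1.1, -0.4, -0.0]
gripper_width: -0.0001
```

Emit:
send_rows:
  increments:
    - [[0,0,0,0,-0.02,0.02,1],[0,0,0,0,-0.06,0.03,1],[0,0,0,0,-0.1,0.04,1],[0,0,0,0,-0.14,0.05,1],[0,0,0,0,-0.18,0.06,1]]

```text
t: 22.5
tcp_pos: [0.5992, 0.1054, 0.3049]
orientation: [-0.143, 2.153, -2.153]
force: [0.6, 0.2, -0.7]
gripper_width: -0.0
```

```bash
python3 look.py w15;python3 - <<'E'
from h import *
from bench import *
for n,c in (("side",(180,100)),("scene",(270,80))):
    s=snapshot(n); np.savez(n+"15.npz",**s); u,v=c; cv2.imwrite(f"pics/{n}15.png",s["img"][v:v+200,u:u+220,::-1].repeat(3,0).repeat(3,1))
E
```

```text
t 22.5 tcp [0.5992 0.1054 0.3049] w -0.0 F [ 0.6  0.2 -0.7] M [ 0.    0.01 -0.04] yawx 187.6 dial_est 27.4 q7 -1.8
```

View pics/w15.png

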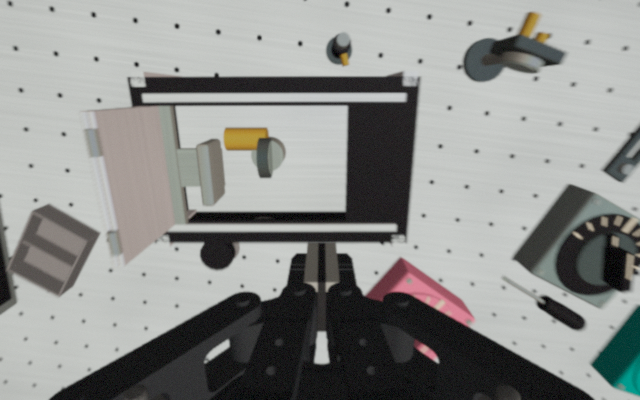

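View pics/scene15.png

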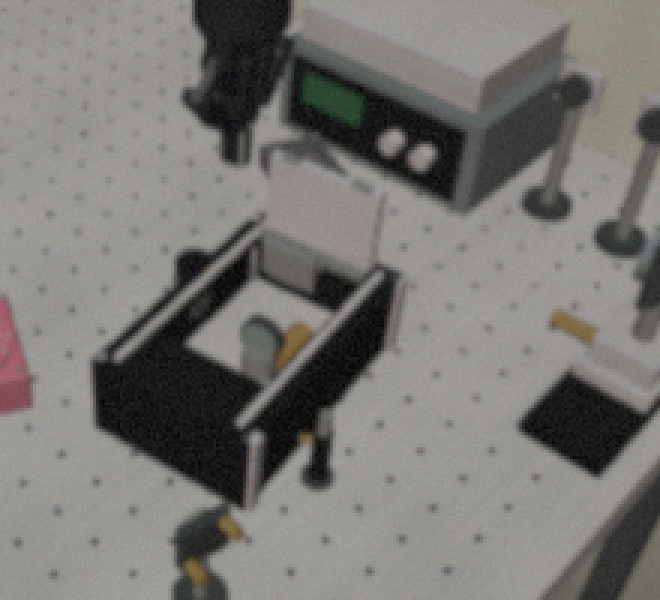

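View pics/side15.png

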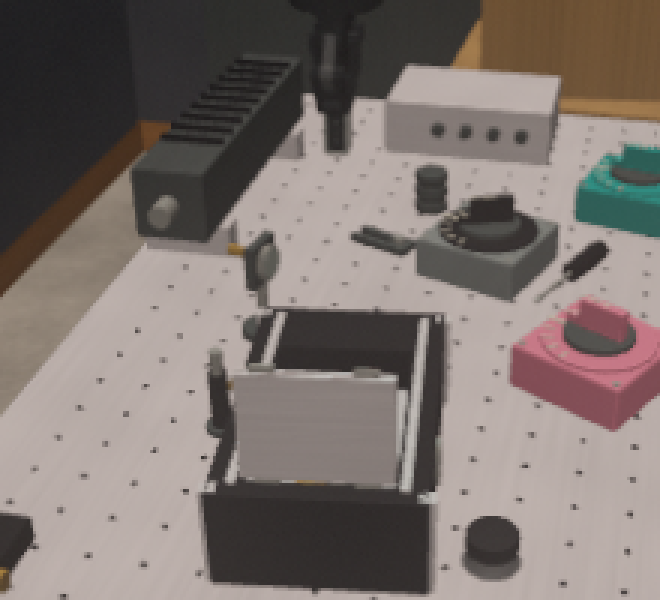

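The panels stand upright together: in the wrist view they're at (130,180), with the handle at (210,172). Checking the handle's position, the cover's angle and the dial.

```bash
python3 - <<'E'
from h import *
s=load("w15.npz"); o=load("w15o.npz"); P=cloud(s,o)
th=np.radians(7.7); ex=np.array([np.cos(th),np.sin(th)]); ey=np.array([-np.sin(th),np.cos(th)]); C=np.array([.595,.153])
sub=P[130:215,190:232].reshape(-1,3); q=sub[(sub[:,2]>.135)&(sub[:,2]<.148)]
r=cv2.minAreaRect(q[:,:2].astype(np.float32)*1000); c=np.array(r[0])/1000; print(r,'enc xy',(c-C)@ex,(c-C)@ey,'expected y .0618')
y=(c-C)@ey; print('angle',np.arccos(np.clip((.07-y)/.2,-1,1)))
sub=P[95:270,80:180].reshape(-1,3); q=sub[(sub[:,2]>.12)&(sub[:,2]<.22)]; Y=(q[:,:2]-C)@ey
for lo in np.arange(.12,.21,.02):
    m=(q[:,2]>lo)&(q[:,2]<=lo+.02); print(lo.round(2),m.sum(),np.percentile(Y[m],[5,50,95]).round(4) if m.any() else '')
print('zmax',q[:,2].max())
# side/scene diff around loose things
for n in("scene","side"):
    a=load(n+"0.npz")['img'].astype(int);b=load(n+"15.npz")['img'].astype(int)
    d=(cv2.GaussianBlur(np.abs(a-b).max(2).astype(np.float32),(5,5),0)>22).astype(np.uint8)
    N,l,st,ce=cv2.connectedComponentsWithStats(d)
    print(n,[(st[i][:5].tolist()) for i in range(1,N) if st[i,4]>15])
E
```

```text
((587.2413330078125, 213.52769470214844), (59.251277923583984, 12.237051963806152), 7.935080528259277) enc xy 0.00042116628386395697 0.06102148276151183 expected y .0618
angle 1.525888647907894
0.12 1435 [0.1117 0.1127 0.1136]
0.14 1684 [0.1124 0.1133 0.1142]
0.16 2133 [0.113  0.1139 0.1149]
0.18 3662 [0.1141 0.1153 0.1239]
0.2 545 [0.1142 0.1167 0.1205]
zmax 0.20481722236243013
scene [[104, 0, 40, 32, 563], [134, 0, 85, 123, 4272], [318, 0, 9, 5, 35], [330, 0, 43, 136, 3419], [146, 3, 9, 22, 80], [359, 129, 34, 22, 439], [325, 151, 70, 57, 2199], [0, 169, 15, 35, 341], [210, 255, 6, 6, 21], [218, 254, 10, 9, 62]]
side [[270, 0, 88, 73, 2071], [442, 0, 115, 215, 5755], [438, 54, 24, 52, 790], [278, 78, 27, 7, 159], [539, 99, 11, 49, 388], [284, 130, 15, 23, 264], [552, 150, 13, 30, 217], [529, 156, 20, 6, 57], [346, 164, 6, 3, 16], [547, 181, 15, 31, 136], [257, 197, 61, 65, 2676]]
```

```bash
python3 - <<'E'
from h import *
s=load("scene15.npz"); P=cloud(s)[240:300,190:250]
m=(P[...,2]>.087)&(P[...,2]<.1); q=P[m]; r=cv2.minAreaRect(q[:,:2].astype(np.float32)*1000); print('wing',r,m.sum())
U,S,V=np.linalg.svd(q[:,:2]-q[:,:2].mean(0)); print('scene15 wing yaw',np.degrees(np.arctan2(V[0,1],V[0,0]))%180,'lock+40 =',20.2)
for n,(u0,v0,u1,v1) in (("w9",(0,195,110,310)),("w15",(0,195,110,310))):
    s=load(n+".npz");o=load(n+"o.npz");P=cloud(s,o)[v0:v1,u0:u1].reshape(-1,3)
    q=P[(P[:,2]>.02)&(P[:,2]<.04)&(P[:,0]<.5)&(P[:,1]>.27)]; r=cv2.minAreaRect(q[:,:2].astype(np.float32)*1000); print(n,'tray',r)
s=load("w15.npz"); o=load("w15o.npz"); P=cloud(s,o)[180:310,515:640]
q=P[(P[...,2]>.088)&(P[...,2]<.1)]; print('w15 wing',cv2.minAreaRect(q[:,:2].astype(np.float32)*1000))
for n,(u,v) in (("w9",(199,238)),("w15",(218,252))):
    s=load(n+".npz");o=load(n+"o.npz");P=cloud(s,o)[v-25:v+25,u-28:u+28].reshape(-1,3); q=P[(P[:,2]>.026)&(P[:,2]<.034)]; print(n,'lens',cv2.minAreaRect(q[:,:2].astype(np.float32)*1000))
E
```

```text
wing ((519.4932250976562, -278.8052978515625), (51.27978515625, 16.14401626586914), 17.33602523803711) 114
scene15 wing yaw 19.75883131943 lock+40 = 20.2
w9 tray ((385.585205078125, 495.73699951171875), (107.57658386230469, 177.58494567871094), 62.88911819458008)
w15 tray ((380.62860107421875, 497.16680908203125), (104.36790466308594, 189.98138427734375), 62.38828659057617)
w15 wing ((519.1763916015625, -278.5386657714844), (55.52399444580078, 16.053424835205078), 19.831418991088867)
w9 lens ((441.9898681640625, 231.37030029296875), (45.345977783203125, 46.10704040527344), 4.825651168823242)
w15 lens ((440.4625549316406, 231.31256103515625), (43.032737731933594, 45.59336471557617), 6.624422073364258)
```

Emit:
send_rows:
  increments:
    - [[0,0,0,0,0,0,1],[0,0,0,0,0,0,1],[0,0,0,0,0,0,1]]

```text
t: 22.95
tcp_pos: [0.5985, 0.1066, 0.3016]
orientation: [-0.148, 2.153, -2.154]
force: [-0.0, 0.6, 0.0]
gripper_width: 0.0003
```

```bash
python3 st.py; python3 -c "
from bench import *
print(job_done())"
```

```text
t 22.95 tcp [0.5985 0.1066 0.3016] w 0.0003 F [-0.   0.6  0. ] M [ 0.02 -0.04  0.03] yawx 187.67 dial_est 27.47 q7 -1.8
the job is handed in; nothing more can be done
None
```

The combination is entered, the cover is fully folded, and the job was handed in at about 23 s of the allowed 58 s.

- **Dial:** I gripped the wing and turned to the third mark left, the first right and the second left. The pointer was within about 0.7° of each mark, and I stopped for 1 s or more at each. I then let go and moved clear before touching the cover. After the release the pointer still read 40.5° left, against 40° for the second mark, and the last pictures put the wing within about 0.5° of that.
- **Cover:** I pushed the handle with closed fingers until it met a firm stop, at a peak of about 10 N. The handle then measured y = 61.0 mm in the enclosure frame against 61.8 mm expected. That is an angle of about 1.526 rad (stop 1.53), with the panels standing upright together.
- **Surroundings:** The gripper was clear, about 0.3 m up, with no contact force.
  - **Jar:** it measured in the same place to about 2 mm.
  - **Tray:** its before-and-after measurement was spoilt by a neighbouring object in the crop, so it only agrees to about 5 mm.
  - **Other loose things:** I checked these only by comparing pictures, and the changes I saw came from the arm, the dial and the cover.

No check failed.

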